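# Charge the mill jar with grinding cylinders from the loading trough

## Task

Charge the porcelain mill jar: pick up the loading trough with the three grinding cylinders in it, carry it level, lower its open lip into the jar's narrow mouth until the trough rests lightly on the rim, and tilt it slowly until all three cylinders have slid gently into the jar. They must not race down the trough (stop steepening once they slide), be dropped in from above the mouth, be touched with the fingers or be spilt. Then put the empty trough back on the worktop the right way up, clear of the jar, leaving the jar standing where it is and the jar's lid, the beaker, the timer and the sieve undisturbed.

Things in the scene. Friction and masses are not known exactly. Their poses are not given: they have to be found in the camera images.
- trough_mid (a point): Loading trough: bright metal channel 200 mm long, 31 wide, 28 high (35 over the blue grip pads, 48 mm long, on its sides at mid length: grip it there, across); floor and walls 2.5 thick, 26 wide inside; 0.13-0.21 kg plus the cylinders. Open on top and at the front, closed at the back; loose. This point: its centre, 14 mm above its underside. x points along it to the open lip, z up out of the open top.
- trough_lip (a point): The open lip of the trough: middle of the front edge of the floor's upper face, 100 mm along the trough's x from its centre, 2.5 mm above the underside. The side walls slope down over the last 35 mm, so that the last 13 mm is a bare tongue, 31 mm wide. Axes as the trough's.
- rod_1_center (a point): Cream ceramic grinding cylinder, 18 mm in diameter, 56 mm long, ends worn round, about 50 g; this point is its centre, x runs along it. The foremost (nearest the lip, its front end 25 mm behind it) of the three that lie end to end along the trough. Friction differs from run to run: it starts to slide at a slope of somewhere between 24 and 38 degrees.
- rod_2_center (a point): Cream ceramic grinding cylinder, 18 mm in diameter, 56 mm long, ends worn round, about 50 g; this point is its centre, x runs along it. The middle one of the three that lie end to end along the trough. Friction differs from run to run: it starts to slide at a slope of somewhere between 24 and 38 degrees.
- rod_3_center (a point): Cream ceramic grinding cylinder, 18 mm in diameter, 56 mm long, ends worn round, about 50 g; this point is its centre, x runs along it. The rearmost of the three that lie end to end along the trough. Friction differs from run to run: it starts to slide at a slope of somewhere between 24 and 38 degrees.
- jar_mouth (a point): Centre of the mouth of the white porcelain mill jar with two dark hoops, at the level of its rim, 140 mm above its foot. The mouth is round, 52 mm wide inside, 69 outside; the neck is 16 mm high; below it the jar widens to 98 mm inside, 116 outside; the dished inner floor is 131 mm below the rim. The jar is loose, stands on the worktop and weighs 1.3 to 2 kg; z points up.
- jar_lid_center (a point): The jar's white porcelain lid with a knob, 72 mm across and 36 mm high, lying on its black gasket. It is loose and must stay where it stands. This point is its centre.
- beaker_center (a point): Glass beaker, 58 mm across and 79 mm high, standing. It is loose and must stay where it stands. This point is its centre.
- timer_center (a point): White laboratory timer with blue buttons, 58 x 64 x 20 mm, lying flat. It is loose and must stay where it stands. This point is its centre.
- sieve_center (a point): Grey metal ring sieve, 83 mm across and 36 mm high. It is loose and must stay where it stands. This point is its centre.
Not all that is in view belongs to the job. What is shaped like the part that bears rod_3_center but turquoise or yellow is not meant.

How it is judged:
By the outcome, as a careful person would: the job done as asked, in the order asked, and still so for the second after the job is handed in, with the robot touching nothing.
It also fails if it takes over 61 s, if anything falls off the work surface, if the arm or the gripper's body presses on something with over 40 N, if the wrist force passes 120 N, or if a joint passes its speed limit or range.

## Robot

A 6-joint arm with a two-finger parallel gripper is mounted at the origin on a cart in front of the work surface, level with it; the furniture and walls round the work are solid. World frame = base frame: x ahead of the robot, y to its left, z up, the work surface at z = 0. Lengths are in m, angles in rad, forces in N, time in s.
With the tool pointing down it reaches from about 0.3 to 0.875 m from the base axis. Payload 6.4 kg.
Tool frame: the origin (TCP) lies at the very end of the fingers, on their centre line; the grasp point (between the pads) lies tcp_to_grasp behind it (tcp_to_grasp is the distance from the TCP to the grasp point, in m); z points along the fingers, y is the direction in which the jaws open and shut (so a half turn about z gives the same grasp; the last joint's range is limited). The gripper opens to 85 mm and grips with 20 to 120 N. Pads are 22 mm wide; open, the fingers measure 114 mm over their backs; the gripper's body (76 mm by 85 mm) begins 54 mm behind the grasp point. The pads swing forward as they close: fully open they stand 13 mm farther back than shut.
Start: joints at [0.9, 0.181, 1.607, -0, 1.354, -0.206], TCP at [0.258, 0.514, 0.231] pointing down, gripper open.
Joint ranges: [-2.99, 2.99], [-0.89, 2.07], [0.3, 2.58], [-1.14, 4.28], [0, 2.63], [-3.12, 3.12]. Speed limits (rad/s): [2.57, 2.57, 3.01, 3.14, 3.14, 3.14].

## Interface

Orientations are given as a unit quaternion [w, x, y, z].
In Python, from bench import get_obs, camera, hand_in, tcp_to_grasp gives the robot as it stands.
- The arm moves only by the shell command python3 -m inch 'ROWS' [OPENING]. ROWS is JSON, a list of rows, each an object with "delta_pos": the shift along the tool's x, y, z in cm, a list of three; "rotation": the turn, a rotation vector about the tool's x, y, z in rad, a list of three. In form: [{"delta_pos": [x, y, z], "rotation": [rx, ry, rz]}, ...]. A call has 1 to 10 rows; each row shifts and turns the commanded pose from where the row before left it, along the tool's axes as they then stand; what a row does not reach is not made up. A row lasts 1/10 s, in which the tool goes at most 50 mm and 8.59 degrees, less where a joint would pass 70% of its speed; a pose out of reach is approached as far as the arm can. A call is refused whole if a number of a shift passes 5 or a number of a turn 0.15, either way. A call with a gripper value outside its range is refused whole. OPENING is the finger opening in cm, from 0 to 8.54, set as the call begins (- or left out, the last holds). The fingers move at their own pace and stop on an object; the grip force is fixed at half the most. Time passes only in rows, so rows that do not move let the fingers close. It gives the time, the measured TCP pose, the force and the opening at its end, in the units of the state.
- get_obs(): the state, without advancing time (a new reading comes with each control period).
- camera(name): name is "side" or "top"; returns a dict with "color" (384x512x3 uint8, red, green, blue), "vfov" (degrees; the focal length in pixels is half the picture's height over the tangent of half this angle, whatever the lens; pixels are square), "cx", "cy" (the principal point, pixels), "k1" (the pictures are not rectified: a ray, as slopes to the right and down, at radius r is drawn at 1 + k1 r^2 times it, then the intrinsics apply), "eye" and "orientation" of the camera in the world. Camera axes: x right, y down, z forward; pixel columns grow to the right and rows downward; lengths in m; the calibration is good to about 2 mm. A picture is of the moment at which its call begins. There is no depth.
- hand_in(): hands the job in, once; it reports no verdict.
The state is a dict: "time_s": time; "q": joint angles; "dq": joint speeds; "joint_efforts": joint torques, N m; "eef_pos": TCP position; "eef_rot": TCP orientation; "wrist_force": force on the tool from outside, world axes, zero at the start; "torque": the same for the moment, N m; "opening": opening from 0.0 (shut) to 1.0 (fully open).
Only numpy, scipy, OpenCV 4.12 (cv2) and the standard library are available. Lean on these libraries where they do the work, as an engineer would, in place of code of your own. Each camera call takes 0.05 s, during which the arm holds its last target.

## Working session

There is one attempt and no reset: what is moved stays moved. The work goes in short steps, Python scripts to look and compute and a shell command to move; the robot and the scene stay as the last step left them, time stands still between calls to the robot, and variables do not carry over. Pictures are saved under pics/ and viewed, and the job is handed in when it is done.

```bash
ls; mkdir -p pics; python3 - <<'E'
from bench import get_obs,camera,tcp_to_grasp
import cv2
print(tcp_to_grasp,get_obs())
for n in("side","top"):
    c=camera(n);print(n,{k:v for k,v in c.items() if k!="color"})
    cv2.imwrite(f"pics/{n}0.png",c["color"][:,:,::-1])
E
```

```text
pics
0.0187 {'time_s': 0.0, 'q': array([ 8.99720823e-01,  1.81565859e-01,  1.60797988e+00,  1.80313048e-06,
        1.35380998e+00, -2.06303286e-01]), 'dq': array([-0.00081709, -0.00137372, -0.00161352,  0.00092939, -0.00052056,
       -0.0004255 ]), 'joint_efforts': array([ 8.96675988e-05, -4.44856632e+01, -3.51349425e+01, -1.64526896e-04,
        8.94212164e-03,  4.89659760e-05]), 'eef_pos': array([0.2573663 , 0.51357854, 0.23038379]), 'eef_rot': array([-3.75230634e-04,  2.30300246e-01,  9.73119222e-01, -7.97685250e-04]), 'wrist_force': array([-0.63801245, -0.07553723,  0.13914747]), 'torque': array([ 0.02609557,  0.04809666, -0.04845064]), 'opening': 0.9978426142169738}
side {'vfov': 50.54347778462164, 'cx': 258.0471848985381, 'cy': 197.11676456957542, 'k1': -0.09825841729499186, 'eye': array([0.69344818, 0.47644915, 0.96660214]), 'orientation': array([-0.0373624 ,  0.09285017,  0.94950447, -0.29736199])}
top {'vfov': 46.33543806922572, 'cx': 252.1748537063096, 'cy': 184.34429205447162, 'k1': -0.10567466919515826, 'eye': array([ 0.41187054, -0.07872282,  1.39842939]), 'orientation': array([-0.04287636,  0.71579211, -0.69588201,  0.03938902])}
```

View pics/side0.png

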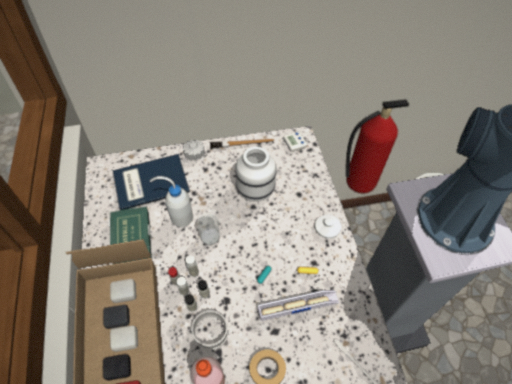

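View pics/top0.png

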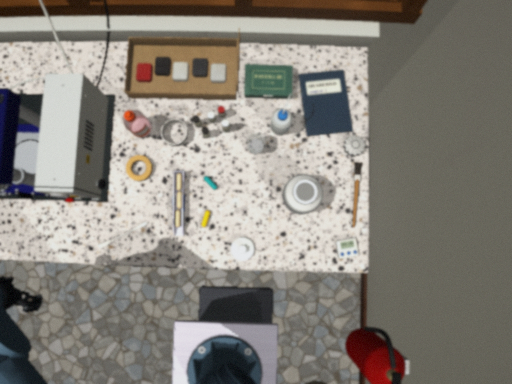

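```bash
cat > h.py <<'E'
import numpy as np,cv2
from scipy.spatial.transform import Rotation as R
def cam(n):
    from bench import camera
    return camera(n)
def Rm(q): return R.from_quat([q[1],q[2],q[3],q[0]]).as_matrix()
def proj(c,P):
    P=np.atleast_2d(P); p=(P-c["eye"])@Rm(c["orientation"]); s=p[:,:2]/p[:,2:]
    r2=(s**2).sum(1,keepdims=True); f=192/np.tan(np.radians(c["vfov"]/2))
    return s*(1+c["k1"]*r2)*f+[c["cx"],c["cy"]]
def ray(c,uv):
    f=192/np.tan(np.radians(c["vfov"]/2)); d=(np.array(uv,float)-[c["cx"],c["cy"]])/f; s=d.copy()
    for _ in range(30): s=d/(1+c["k1"]*(s@s))
    v=Rm(c["orientation"])@np.array([s[0],s[1],1]); return c["eye"],v/np.linalg.norm(v)
def onz(c,uv,z):
    e,v=ray(c,uv); return e+v*(z-e[2])/v[2]
def tri(c1,u1,c2,u2):
    e1,v1=ray(c1,u1);e2,v2=ray(c2,u2)
    t=np.linalg.lstsq(np.c_[v1,-v2],e2-e1,rcond=None)[0]
    a=e1+t[0]*v1;b=e2+t[1]*v2; return (a+b)/2,np.linalg.norm(a-b)
def crop(c,name,x0,y0,x1,y1,k):
    im=c["color"][y0:y1,x0:x1,::-1]; cv2.imwrite(name,cv2.resize(im,None,fx=k,fy=k,interpolation=cv2.INTER_CUBIC))
E
python3 - <<'E'
from h import *
s=cam("side");t=cam("top")
np.save("s0.npy",s,allow_pickle=True);np.save("t0.npy",t,allow_pickle=True)
print(proj(t,[[.257,.513,.23],[0,0,0]]),proj(s,[[.257,.513,.23],[0,0,0.]]))
crop(s,"pics/sA.png",240,250,360,340,6)
crop(t,"pics/tA.png",120,150,240,260,5)
crop(t,"pics/tJ.png",220,130,370,265,5)
E
```

```text
[[ 28.39014481 287.56276741]
 [224.04342668 370.99796358]] [[506.37299862 421.91644076]
 [455.24366993 218.4725987 ]]
```

View pics/sA.png

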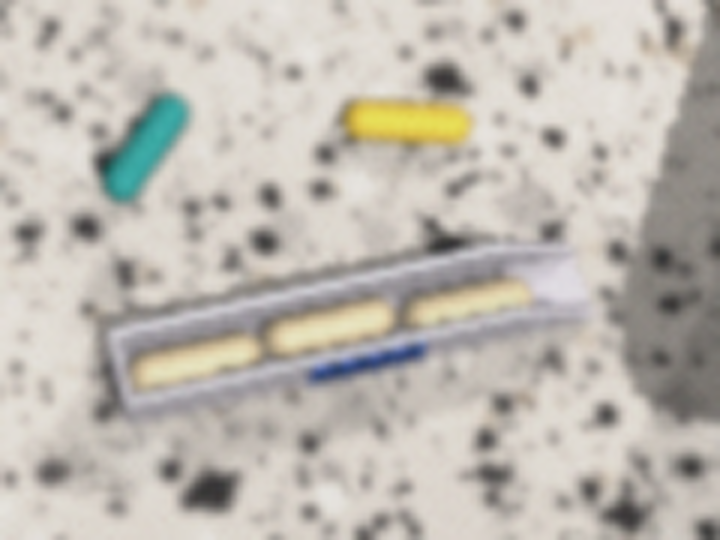

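View pics/tA.png

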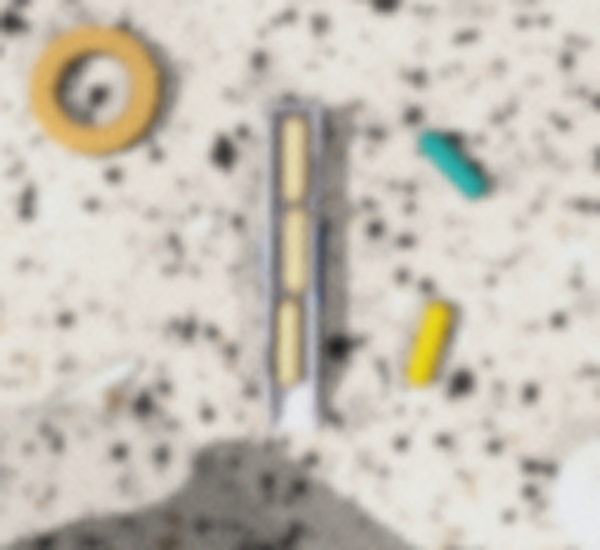

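View pics/tJ.png

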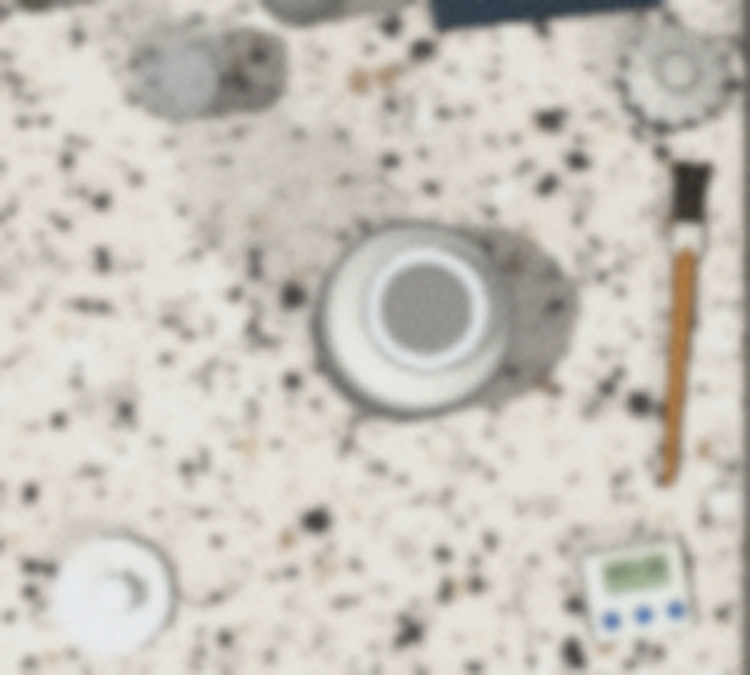

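```bash
python3 - <<'E'
from h import *
s=np.load("s0.npy",allow_pickle=True).item();t=np.load("t0.npy",allow_pickle=True).item()
A=lambda u:np.array([u[0]/5+120,u[1]/5+150])-.4
S=lambda u:np.array([u[0]/6+240,u[1]/6+250])-.4
J=lambda u:np.array([u[0]/5+220,u[1]/5+130])-.4
print("top back rim",onz(t,A((275,102)),.028),onz(t,A((324,102)),.028),"lip",onz(t,A((278,428)),.0025),onz(t,A((318,426)),.0025))
print("side back rim",onz(s,S((110,330)),.028),onz(s,S((128,412)),.028),"lip",onz(s,S((578,252)),.0025),onz(s,S((590,312)),.0025))
for c,n,(x0,y0,x1,y1) in((t,"top",(165,155,200,245)),(s,"side",(245,280,350,330))):
    hsv=cv2.cvtColor(c["color"],cv2.COLOR_RGB2HSV)
    m=cv2.inRange(hsv,(17,50,120),(30,160,255)); mm=np.zeros_like(m);mm[y0:y1,x0:x1]=m[y0:y1,x0:x1]
    k,l,st,ce=cv2.connectedComponentsWithStats(mm)
    for i in range(1,k):
        if st[i,4]>15: print(n,"rod",ce[i],st[i],onz(c,ce[i],.0125+.003))
    m=cv2.inRange(hsv,(105,130,50),(130,255,255)); mm=np.zeros_like(m);mm[y0:y1,x0:x1]=m[y0:y1,x0:x1]
    k,l,st,ce=cv2.connectedComponentsWithStats(mm)
    for i in range(1,k):
        if st[i,4]>3: print(n,"blue",ce[i],st[i],onz(c,ce[i],.014))
crop(s,"pics/sJ.png",220,135,350,245,6)
print("jar top",onz(t,J((427,309)),.14), "lid",onz(t,J((113,592)),.02),"timer",onz(t,J((638,590)),.02),"beaker",onz(t,J((185,75)),.079))
for dx in(-60,60): print(onz(t,J((427+dx,309)),.14))
E
```

```text
top back rim [0.61001429 0.17190014 0.028     ] [0.61083249 0.14136694 0.028     ] lip [0.40926594 0.16505591 0.0025    ] [0.41131032 0.14011971 0.0025    ]
side back rim [0.61152315 0.14508435 0.028     ] [0.61125697 0.17926102 0.028     ] lip [0.41026541 0.14157149 0.0025    ] [0.41320376 0.16784166 0.0025    ]
top rod [178.05263158 198.74493927] [175 173   7  54 247] [0.52206275 0.15902735 0.0155    ]
side rod [316.58333333 299.55555556] [307 297  21   7  72] [0.46707637 0.1563252  0.0155    ]
side rod [284.45744681 306.19680851] [262 300  44  15 188] [0.54826806 0.15712055 0.0155    ]
side blue [298.5 310.5] [295 310   8   2   8] [0.517268   0.17384428 0.014     ]
jar top [ 0.5430611 -0.2199883  0.14     ] lid [ 0.37672957 -0.04475989  0.02      ] timer [ 0.386175   -0.36599288  0.02      ] beaker [ 0.68619292 -0.0798501   0.079     ]
[ 0.54212109 -0.18608043  0.14      ]
[ 0.54399977 -0.25395861  0.14      ]
```

View pics/sJ.png

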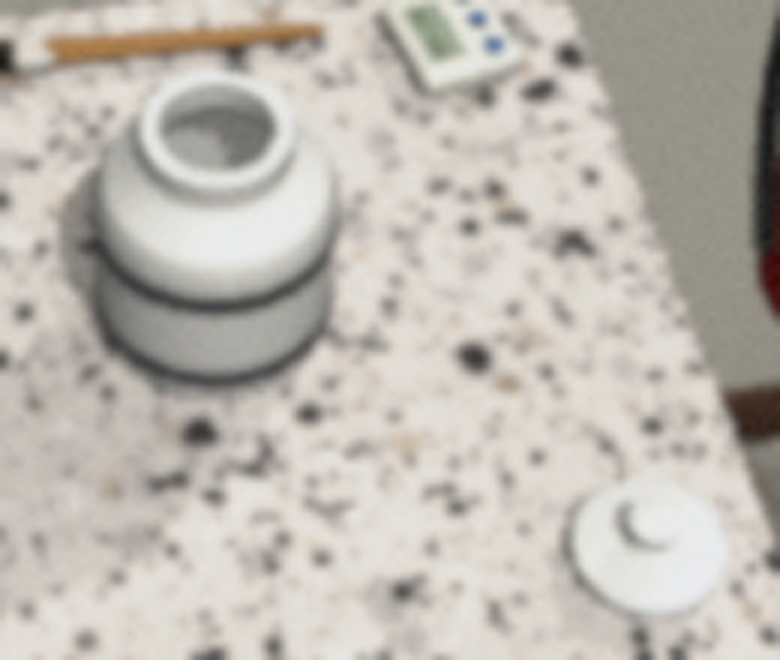

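```bash
python3 - <<'E'
from h import *
s=np.load("s0.npy",allow_pickle=True).item();t=np.load("t0.npy",allow_pickle=True).item()
A=lambda u:np.array([u[0]/5+120,u[1]/5+150])-.4
S=lambda u:np.array([u[0]/6+240,u[1]/6+250])-.4
J=lambda u:np.array([u[0]/5+220,u[1]/5+130])-.4
SJ=lambda u:np.array([u[0]/6+220,u[1]/6+135])-.4
print("jar rim tri",tri(t,J((427,309)),s,SJ((217,134))),"side on z",onz(s,SJ((217,134)),.14))
print("lip tri",tri(t,A((298,427)),s,S((584,282))))
print("back rim tri",tri(t,A((299.5,102)),s,S((119,371))))
for n,u in(("yellow",(430,343)),("turq",(453,165))):print(n,onz(t,A(u),.01))
print("sieve",onz(t,(177,132),.036))
from bench import get_obs
o=get_obs();print(Rm(o["eef_rot"]))
d=Rm(o["eef_rot"]).T@(np.array([.511,.1565,.15])-o["eef_pos"]);print("tool delta cm to hover",d*100)
E
```

```text
jar rim tri (array([ 0.54443084, -0.22111445,  0.13180686]), np.float64(0.0011003270182086463)) side on z [ 0.54638293 -0.21452643  0.14      ]
lip tri (array([ 0.41034752,  0.15330124, -0.00206667]), np.float64(0.00014594151837088955))
back rim tri (array([0.61118717, 0.15864483, 0.0180005 ]), np.float64(0.0014948914842809703))
yellow [0.46462791 0.07153896 0.01      ]
turq [0.57592455 0.06155582 0.01      ]
sieve [0.72863834 0.16905074 0.036     ]
[[-8.93934135e-01  4.48197810e-01 -6.96658824e-04]
 [ 4.48198303e-01  8.93933679e-01 -9.26226621e-04]
 [ 2.07634042e-04 -1.14022690e-03 -9.99999328e-01]]
tool delta cm to hover [-38.67414268 -20.56156165   8.08608626]
```

The only candidate for the job is the channel holding cream rods: side (297,304), top (179,203). The turquoise rod at side (264,274) and the yellow rod at side (308,270) are decoys. The masking-tape ring at side (267,366) doesn't matter. The crop shows three cream rods, blue pads and the lip towards the robot.

```bash
python3 -m inch '[{"delta_pos":[-2,-1,0],"rotation":[0,0,0]},{"delta_pos":[-3.6,-1.9,0],"rotation":[0,0,0]},{"delta_pos":[-3.6,-1.9,0],"rotation":[0,0,0]},{"delta_pos":[-3.6,-1.9,0],"rotation":[0,0,0]},{"delta_pos":[-3.6,-1.9,0],"rotation":[0,0,0]},{"delta_pos":[-3.6,-1.9,0],"rotation":[0,0,0]},{"delta_pos":[-3.6,-1.9,0],"rotation":[0,0,0]},{"delta_pos":[-3.6,-1.9,0],"rotation":[0,0,0]},{"delta_pos":[-3.6,-1.9,0],"rotation":[0,0,0]},{"delta_pos":[-3.6,-1.9,0],"rotation":[0,0,0]}]'; python3 -m inch '[{"delta_pos":[-3.6,-1.9,0],"rotation":[0,0,0]},{"delta_pos":[-0.7,-0.6,1],"rotation":[0,0,-0.1]},{"delta_pos":[0,0,1.5],"rotation":[0,0,-0.1]},{"delta_pos":[0,0,1.5],"rotation":[0,0,-0.1]},{"delta_pos":[0,0,1.5],"rotation":[0,0,-0.1]},{"delta_pos":[0,0,1],"rotation":[0,0,-0.09]},{"delta_pos":[0,0,0],"rotation":[0,0,0]},{"delta_pos":[0,0,0],"rotation":[0,0,0]}]'
python3 - <<'E'
from h import *
from bench import get_obs
o=get_obs();M=Rm(o["eef_rot"]);print(o["time_s"],o["eef_pos"],M,o["q"])
print("delta to grasp",M.T@(np.array([.511,.157,.003])-o["eef_pos"])*100)
s=cam("side");t=cam("top")
crop(s,"pics/s1.png",200,200,400,340,4);crop(t,"pics/t1.png",100,120,240,260,4)
print(proj(s,o["eef_pos"]),proj(t,o["eef_pos"]))
E
```

```text
time_s: 1.2
eef_pos: [0.4847, 0.1965, 0.2313]
eef_rot: [-0.0, 0.23, 0.973, 0.0]
wrist_force: [-0.3, 0.5, 0.4]
opening: 1.006
time_s: 2.0
eef_pos: [0.5113, 0.1564, 0.1664]
eef_rot: [-0.0, -0.011, 1.0, 0.0]
wrist_force: [-0.9, -0.8, 0.1]
opening: 1.0
2.0 [0.51129235 0.15644073 0.1663576 ] [[-9.99738796e-01 -2.28519286e-02 -3.59184216e-04]
 [-2.28519311e-02  9.99738861e-01  2.83076020e-06]
 [ 3.59025731e-04  1.10380737e-05 -9.99999935e-01]] [ 7.47708907e-02  1.60320631e-01  1.76927704e+00  3.16669825e-05
  1.21235295e+00 -1.51889047e+00]
delta to grasp [ 0.0220844   0.05640004 16.33576954]
[[306.32097646 277.9689926 ]] [[169.69904745 198.04826944]]
```

View pics/s1.png

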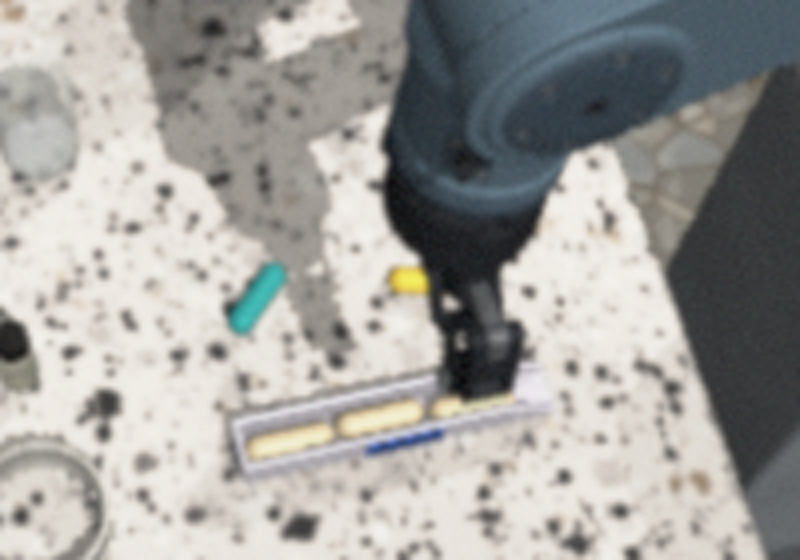

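View pics/t1.png

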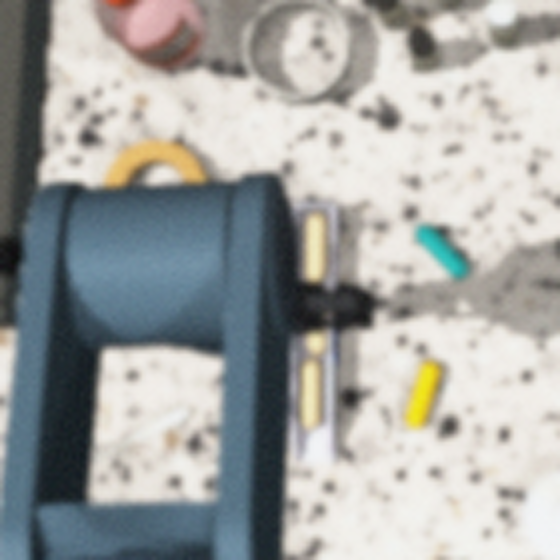

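```bash
python3 - <<'E'
from h import *
s=np.load("s0.npy",allow_pickle=True).item();t=np.load("t0.npy",allow_pickle=True).item()
for p in([.511,.2,.18],[.511,.113,.18],[.511,.2,.166],[.5,.213,.18],[.522,.213,.18]):
    print(p,(proj(s,p)-[200,200])*4,(proj(t,p)-[100,120])*4)
E
```

```text
[0.511, 0.2, 0.18] [[451.11684065 378.57439224]] [[212.14154896 309.04194286]]
[0.511, 0.113, 0.18] [[407.65135366 227.90106895]] [[338.1449334  312.75386424]]
[0.511, 0.2, 0.166] [[447.62236187 388.5959541 ]] [[216.6199404  310.81433239]]
[0.5, 0.213, 0.18] [[478.82932333 398.28203464]] [[192.56966527 324.47404535]]
[0.522, 0.213, 0.18] [[437.04459103 406.59186883]] [[194.28134853 292.52506858]]
```

```bash
python3 -m inch '[{"delta_pos":[0,0,2],"rotation":[0,0,0]},{"delta_pos":[0,0,3],"rotation":[0,0,0]},{"delta_pos":[0,0,3],"rotation":[0,0,0]},{"delta_pos":[0,0,2],"rotation":[0,0,0]},{"delta_pos":[0,0,1],"rotation":[0,0,0]},{"delta_pos":[0,0,0],"rotation":[0,0,0]},{"delta_pos":[0,0,0],"rotation":[0,0,0]}]'
python3 - <<'E'
from h import *
s=cam("side");t=cam("top")
crop(s,"pics/s2.png",230,230,370,340,5);crop(t,"pics/t2.png",130,150,230,250,6)
for p in([.511,.157,.053],[.5,.2,.066],[.522,.2,.066],[.5,.114,.066],[.522,.114,.066]):
    print(p,(proj(s,p)-[230,230])*5,(proj(t,p)-[130,150])*6)
E
```

```text
time_s: 2.8
eef_pos: [0.5123, 0.1565, 0.0574]
eef_rot: [0.001, -0.012, 1.0, 0.0]
wrist_force: [-0.2, -0.7, 0.4]
opening: 1.001
[0.511, 0.157, 0.053] [[354.71098746 338.19767818]] [[278.85063856 308.21161161]]
[0.5, 0.2, 0.066] [[404.77133404 411.12914336]] [[187.80867926 325.61234429]]
[0.522, 0.2, 0.066] [[358.17120535 420.50918554]] [[190.0113104  281.65223949]]
[0.5, 0.114, 0.066] [[357.02842351 239.8579791 ]] [[359.27860316 330.75441171]]
[0.522, 0.114, 0.066] [[312.38413608 248.25501507]] [[361.1892065  286.66440341]]
```

View pics/s2.png

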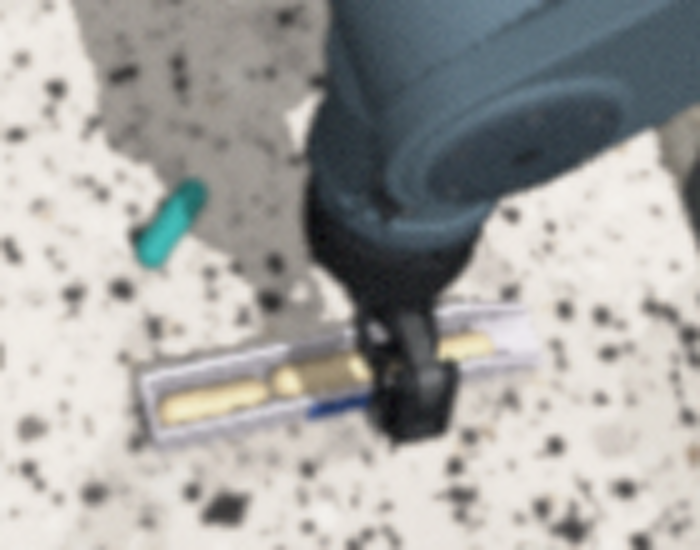

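View pics/t2.png

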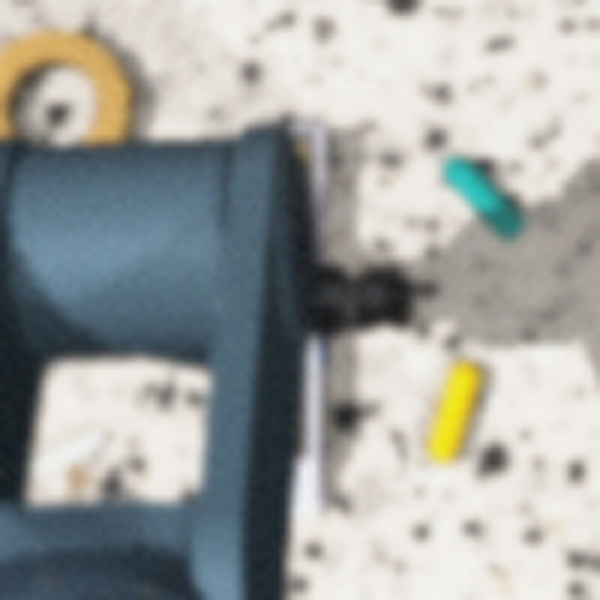

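```bash
python3 -m inch '[{"delta_pos":[0.05,0,1.3],"rotation":[0,0,0]},{"delta_pos":[0.05,0,1.3],"rotation":[0,0,0]},{"delta_pos":[0,0,1.3],"rotation":[0,0,0]},{"delta_pos":[0,0,1],"rotation":[0,0,0]},{"delta_pos":[0,0,0.4],"rotation":[0,0,0]},{"delta_pos":[0,0,0],"rotation":[0,0,0]},{"delta_pos":[0,0,0],"rotation":[0,0,0]}]'; python3 -m inch '[{"delta_pos":[0,0,0],"rotation":[0,0,0]},{"delta_pos":[0,0,0],"rotation":[0,0,0]}]' 6
python3 -m inch '[{"delta_pos":[0,0,0],"rotation":[0,0,0]},{"delta_pos":[0,0,0],"rotation":[0,0,0]},{"delta_pos":[0,0,0],"rotation":[0,0,0]},{"delta_pos":[0,0,0],"rotation":[0,0,0]}]' 3.9
python3 - <<'E'
from h import *
s=cam("side");t=cam("top")
crop(s,"pics/s3.png",230,230,370,340,5)
E
```

```text
time_s: 3.6
eef_pos: [0.5105, 0.1564, 0.0033]
eef_rot: [0.0, -0.013, 1.0, -0.0]
wrist_force: [0.4, -0.7, -0.1]
opening: 0.997
time_s: 3.8
eef_pos: [0.5108, 0.1564, 0.0039]
eef_rot: [0.001, -0.013, 1.0, 0.0]
wrist_force: [-1.0, 0.4, 0.8]
opening: 0.71
time_s: 4.2
eef_pos: [0.5104, 0.1564, 0.0034]
eef_rot: [0.0, -0.013, 1.0, 0.0]
wrist_force: [0.2, -0.8, -0.4]
opening: 0.458
```

View pics/s3.png

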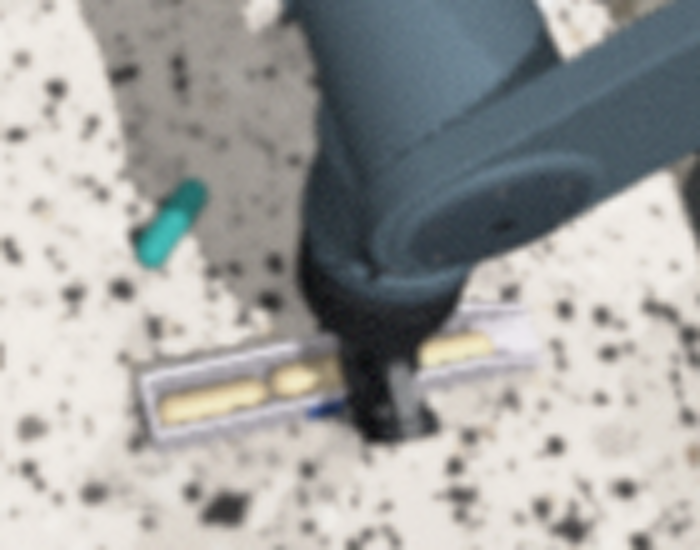

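```bash
python3 - <<'E'
from h import *
s=np.load("s0.npy",allow_pickle=True).item()
C=lambda u:np.array([u[0]/5+230,u[1]/5+230])-.4
for z in (.003,.01):
    for u in((362,440),(437,435)): print(z,onz(s,C(u),z))
print("blue ends",onz(s,C((308,415)),.02),onz(s,C((404,392)),.02))
print((proj(s,[.5104,.191,.005])-230)*5)
from bench import get_obs
print(get_obs()["q"])
E
```

```text
0.003 [0.51134562 0.18929463 0.003     ]
0.003 [0.47493758 0.19422758 0.003     ]
0.01 [0.51266848 0.19138064 0.01      ]
0.01 [0.47652493 0.19627775 0.01      ]
blue ends [0.53682376 0.177319   0.02      ] [0.488645   0.17544914 0.02      ]
[[363.22849682 439.65895317]]
[ 7.47999588e-02  4.15220668e-01  1.84190550e+00 -4.54388400e-06
  8.84481501e-01 -1.52116667e+00]
```

```bash
python3 - <<'E'
from h import *
s=cam("side");t=cam("top")
for c,n,b in((s,"s",(280,280,335,325)),(t,"t",(160,170,220,240))):
    im=c["color"][b[1]:b[3],b[0]:b[2],::-1].astype(float)
    im=255*(im/255)**.45
    k=12 if n=="s" else 8
    cv2.imwrite(f"pics/{n}4.png",cv2.resize(im.astype(np.uint8),None,fx=k,fy=k,interpolation=cv2.INTER_CUBIC))
for p in([.4994,.19,.005],[.5214,.19,.005],[.5104,.19,.005]): print((proj(s,p)-[280,280])*12)
for p in([.4994,.123,.01],[.5214,.123,.01]): print((proj(t,p)-[160,170])*8)
E
```

```text
[[323.17756639 439.78289192]]
[[217.62479962 461.08822169]]
[[270.48900948 450.43700523]]
[[236.25639381 291.99601387]]
[[238.70099053 235.54234452]]
```

View pics/s4.png

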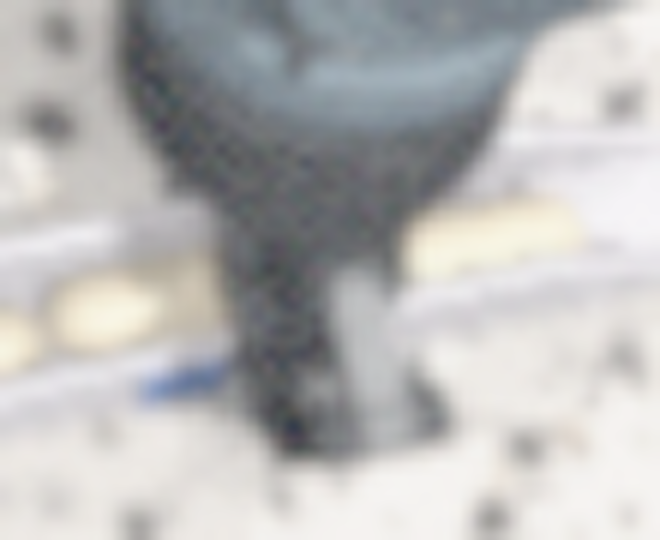

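View pics/t4.png

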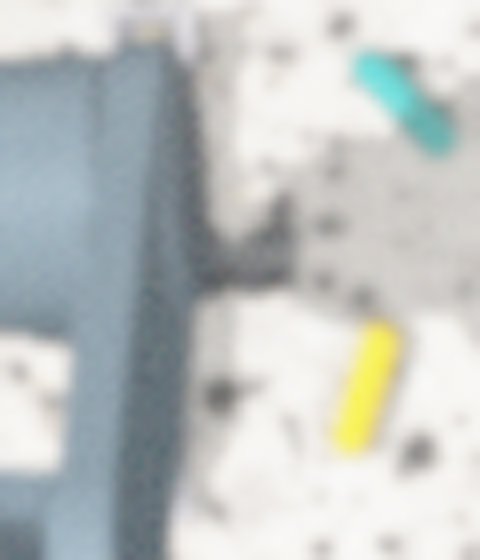

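```bash
python3 -m inch '[{"delta_pos":[-0.25,0,0],"rotation":[0,0,0]},{"delta_pos":[-0.25,0,0],"rotation":[0,0,0]},{"delta_pos":[0,0,0],"rotation":[0,0,0]}]'; python3 -m inch '[{"delta_pos":[0,0,0],"rotation":[0,0,0]},{"delta_pos":[0,0,0],"rotation":[0,0,0]},{"delta_pos":[0,0,0],"rotation":[0,0,0]},{"delta_pos":[0,0,0],"rotation":[0,0,0]}]' 2.5
python3 -m inch '[{"delta_pos":[0,0,-0.1],"rotation":[0,0,0]},{"delta_pos":[0,0,-0.3],"rotation":[0,0,0]},{"delta_pos":[0,0,-0.6],"rotation":[0,0,0]},{"delta_pos":[0,0,-0.6],"rotation":[0,0,0]},{"delta_pos":[0,0,-0.6],"rotation":[0,0,0]},{"delta_pos":[0,0,-0.4],"rotation":[0,0,0]},{"delta_pos":[0,0,-0.2],"rotation":[0,0,0]},{"delta_pos":[0,0,0],"rotation":[0,0,0]}]'
python3 - <<'E'
from h import *
s=cam("side");t=cam("top")
crop(s,"pics/s5.png",230,230,370,340,5);crop(t,"pics/t5.png",130,150,230,250,6)
from bench import get_obs
o=get_obs();print(o["eef_pos"],o["wrist_force"],o["torque"],o["opening"]*85)
E
```

```text
time_s: 4.7
eef_pos: [0.516, 0.1565, 0.0034]
eef_rot: [0.0, -0.013, 1.0, 0.0]
wrist_force: [0.4, -0.3, -0.1]
opening: 0.459
time_s: 5.1
eef_pos: [0.5159, 0.1566, 0.0037]
eef_rot: [0.001, -0.013, 1.0, 0.0]
wrist_force: [1.0, 0.6, 3.7]
opening: 0.401
time_s: 5.9
eef_pos: [0.5156, 0.1565, 0.0318]
eef_rot: [0.0, -0.013, 1.0, 0.0]
wrist_force: [-0.8, -0.4, -2.7]
opening: 0.396
[0.51519662 0.15649696 0.03120857] [ 0.17890618 -0.08090826 -2.49419285] [-0.05973884 -0.04920531  0.0061716 ] 33.80148434631664
```

View pics/s5.png

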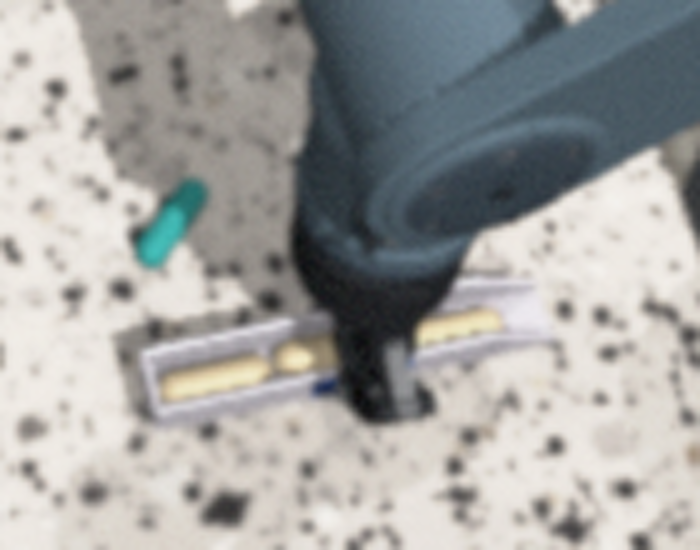

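View pics/t5.png

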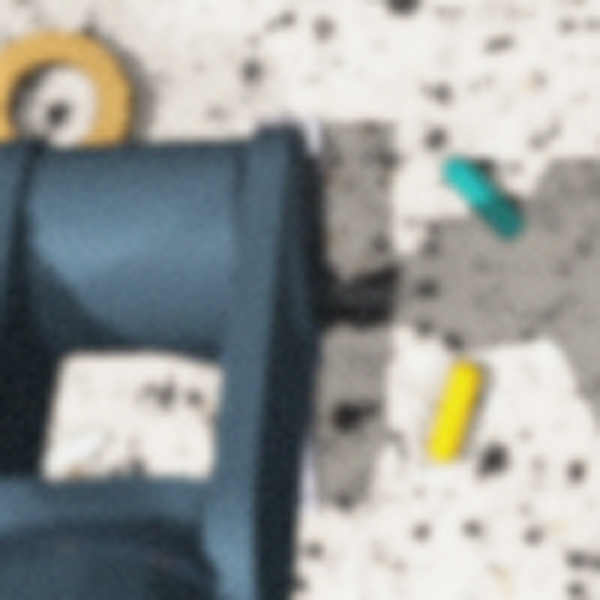

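```bash
python3 - <<'E'
from h import *
s=np.load("s0.npy",allow_pickle=True).item();t=np.load("t0.npy",allow_pickle=True).item()
C=lambda u:np.array([u[0]/5+230,u[1]/5+230])-.4
print("lip",onz(s,C((540,284)),.0309),onz(s,C((553,338)),.0309))
print("back",onz(s,C((143,352)),.0564),onz(s,C((160,422)),.0564))
E
```

```text
lip [0.41050407 0.13926773 0.0309    ] [0.41267374 0.16735626 0.0309    ]
back [0.61117297 0.14427092 0.0564    ] [0.61022099 0.17873759 0.0564    ]
```

```bash
python3 -m inch '[{"delta_pos":[0,0,-0.6],"rotation":[0,0,0]},{"delta_pos":[0,0,-1.2],"rotation":[0,0,0]},{"delta_pos":[0,0,-2],"rotation":[0,0,0]},{"delta_pos":[0,0,-2.6],"rotation":[0,0,0]},{"delta_pos":[0,0,-3],"rotation":[0,0,0]},{"delta_pos":[0,0,-3],"rotation":[0,0,0]},{"delta_pos":[0,0,-3],"rotation":[0,0,0]},{"delta_pos":[0,0,-3],"rotation":[0,0,0]},{"delta_pos":[0,0,-3],"rotation":[0,0,0]},{"delta_pos":[0,0,-2.4],"rotation":[0,0,0]}]'
python3 -m inch '[{"delta_pos":[-0.13,-0.5,-1.6],"rotation":[0,0,0]},{"delta_pos":[-0.26,-1,-0.8],"rotation":[0,0,0]},{"delta_pos":[-0.38,-1.5,-0.4],"rotation":[0,0,0]},{"delta_pos":[-0.51,-2,0],"rotation":[0,0,0]},{"delta_pos":[-0.64,-2.5,0],"rotation":[0,0,0]},{"delta_pos":[-0.77,-3,0],"rotation":[0,0,0]},{"delta_pos":[-0.77,-3,0],"rotation":[0,0,0]},{"delta_pos":[-0.77,-3,0],"rotation":[0,0,0]},{"delta_pos":[-0.77,-3,0],"rotation":[0,0,0]},{"delta_pos":[-0.77,-3,0],"rotation":[0,0,0]}]'
python3 -m inch '[{"delta_pos":[-0.77,-3,0],"rotation":[0,0,0]},{"delta_pos":[-0.77,-3,0],"rotation":[0,0,0]},{"delta_pos":[-0.77,-3,0],"rotation":[0,0,0]},{"delta_pos":[-0.77,-3,0],"rotation":[0,0,0]},{"delta_pos":[-0.77,-3,0],"rotation":[0,0,0]},{"delta_pos":[-0.64,-2.5,0],"rotation":[0,0,0]},{"delta_pos":[-0.51,-2,0],"rotation":[0,0,0]},{"delta_pos":[-0.38,-1.5,0],"rotation":[0,0,0]},{"delta_pos":[-0.26,-1,0],"rotation":[0,0,0]},{"delta_pos":[0,-0.5,0],"rotation":[0,0,0]}]'
python3 -m inch '[{"delta_pos":[0,0,0],"rotation":[0,0,0.03]},{"delta_pos":[0,0,0],"rotation":[0,0,0.06]},{"delta_pos":[0,0,0],"rotation":[0,0,0.08]},{"delta_pos":[0,0,0],"rotation":[0,0,0.08]},{"delta_pos":[0,0,0],"rotation":[0,0,0.08]},{"delta_pos":[0,0,0],"rotation":[0,0,0.08]},{"delta_pos":[0,0,0],"rotation":[0,0,0.08]},{"delta_pos":[0,0,0],"rotation":[0,0,0.06]},{"delta_pos":[0,0,0],"rotation":[0,0,0.03]},{"delta_pos":[0,0,0],"rotation":[0,0,0]}]'
python3 - <<'E'
from h import *
s=cam("side");t=cam("top")
cv2.imwrite("pics/s6.png",s["color"][:,:,::-1]);cv2.imwrite("pics/t6.png",t["color"][:,:,::-1])
from bench import get_obs
o=get_obs();print(o["eef_pos"],o["q"],o["wrist_force"],o["torque"],o["opening"]*85);print(Rm(o["eef_rot"]))
E
```

```text
time_s: 7.0
eef_pos: [0.5155, 0.1566, 0.2724]
eef_rot: [0.001, -0.013, 1.0, 0.0]
wrist_force: [0.7, 0.2, -3.6]
opening: 0.393
time_s: 8.0
eef_pos: [0.5781, -0.0694, 0.296]
eef_rot: [-0.001, -0.012, 1.0, 0.0]
wrist_force: [0.9, 0.0, -3.1]
opening: 0.393
time_s: 9.0
eef_pos: [0.6404, -0.2915, 0.2964]
eef_rot: [-0.001, -0.012, 1.0, 0.0]
wrist_force: [0.3, 0.1, -2.9]
opening: 0.393
time_s: 10.0
eef_pos: [0.6407, -0.2896, 0.2974]
eef_rot: [-0.0, 0.273, 0.962, 0.0]
wrist_force: [-0.2, 0.9, -3.3]
opening: 0.398
[ 0.64071632 -0.28986476  0.29733689] [-5.93205113e-01  4.25271094e-01  1.16661583e+00  9.99133350e-05
  1.54994731e+00 -1.61089550e+00] [-0.09646404 -0.25345989 -3.69031463] [-0.00047105  0.02646806  0.00226894] 33.499858949373866
[[-8.50895861e-01  5.25334382e-01 -1.44469102e-04]
 [ 5.25334348e-01  8.50895866e-01  2.17876431e-04]
 [ 2.37386142e-04  1.09495572e-04 -9.99999966e-01]]
```

View pics/s6.png

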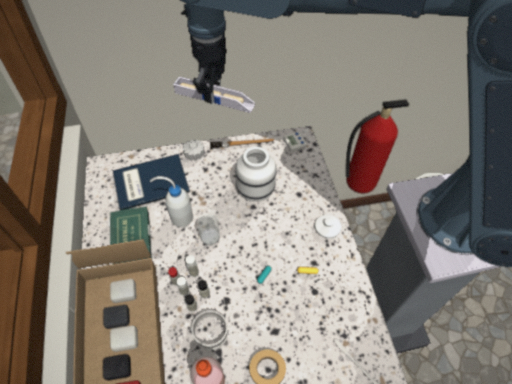

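View pics/t6.png

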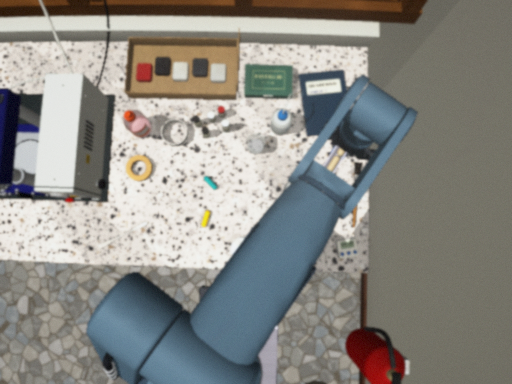

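```bash
python3 - <<'E'
from h import *
from bench import get_obs
o=get_obs();M=Rm(o["eef_rot"]);P=o["eef_pos"]
s=cam("side");np.save("s6.npy",s,allow_pickle=True)
crop(s,"pics/s7.png",160,60,270,125,7)
T=lambda v:P+M@np.array(v)
for n,v in(("lip",(.104,0,.0009)),("lipL",(.104,-.0155,.0009)),("lipR",(.104,.0155,.0009)),("bL",(-.096,-.0155,-.0246)),("bR",(-.096,.0155,-.0246))):
    print(n,T(v),(proj(s,T(v))-[160,60]+.4)*7)
E
```

```text
lip [ 0.55222303 -0.23522979  0.29646158] [[649.6333595  339.16222472]]
lipL [ 0.54408034 -0.24841867  0.29645988] [[665.59645976 310.22146248]]
lipR [ 0.56036571 -0.2220409   0.29646328] [[633.37721802 368.65400262]]
bL [ 0.7142632  -0.3534911   0.32191241] [[134.11939683 118.32155455]]
bR [ 0.73054856 -0.32711333  0.3219158 ] [[ 93.2415493  172.04107137]]
```

View pics/s7.png

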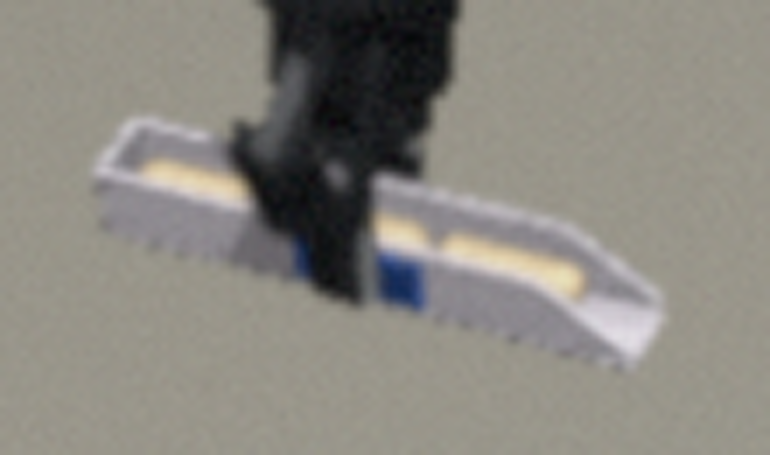

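```bash
python3 - <<'E'
from h import *
s=np.load("s6.npy",allow_pickle=True).item();t=np.load("t0.npy",allow_pickle=True).item()
a=np.linspace(0,2*np.pi,200)
out=[]
for c,b in((s,(225,138,285,178)),(t,(278,168,328,208))):
    im=cv2.resize(c["color"][b[1]:b[3],b[0]:b[2],::-1],None,fx=12,fy=12,interpolation=cv2.INTER_CUBIC)
    for ctr,col in(((.5464,-.2145),(0,0,255)),((.5431,-.220),(0,200,0)),):
        for r in(.0345,.026):
            p=(proj(c,np.c_[ctr[0]+r*np.cos(a),ctr[1]+r*np.sin(a),0*a+.14])-[b[0],b[1]]+.5)*12
            cv2.polylines(im,[p.astype(np.int32)],True,col,1)
    out.append(im)
cv2.imwrite("pics/ov_s.png",out[0]);cv2.imwrite("pics/ov_t.png",out[1])
E
```

```text
(no output)
```

View pics/ov_s.png

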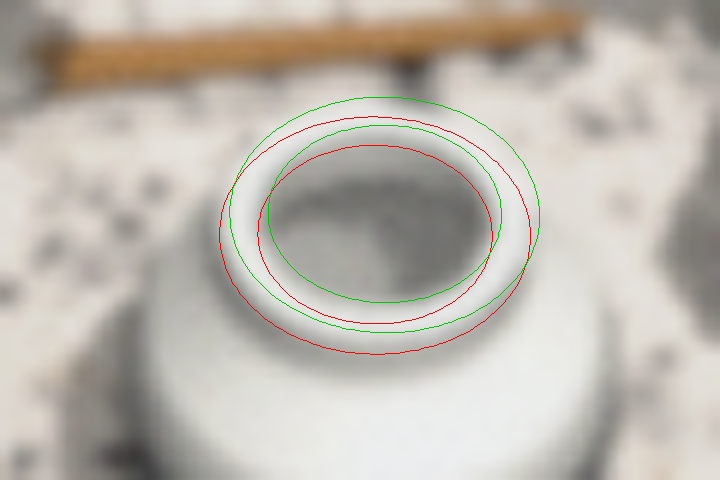

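View pics/ov_t.png

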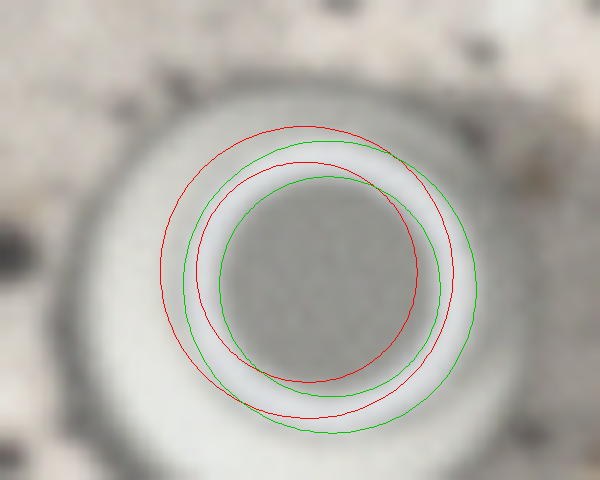

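```bash
python3 -m inch '[{"delta_pos":[0,0,0],"rotation":[0,-0.02,0]},{"delta_pos":[0,0,0],"rotation":[0,-0.03,0]},{"delta_pos":[0,0,0],"rotation":[0,-0.04,0]},{"delta_pos":[0,0,0],"rotation":[0,-0.04,0]},{"delta_pos":[0,0,0],"rotation":[0,-0.04,0]},{"delta_pos":[0,0,0],"rotation":[0,-0.04,0]},{"delta_pos":[0,0,0],"rotation":[0,-0.04,0]},{"delta_pos":[0,0,0],"rotation":[0,-0.03,0]},{"delta_pos":[0,0,0],"rotation":[0,-0.02,0]},{"delta_pos":[0,0,0],"rotation":[0,0,0]}]'
cat > plan.py <<'E'
from h import *
from bench import get_obs
JAR=np.array([.5455,-.217,.14])
def state():
    o=get_obs();M=Rm(o["eef_rot"]);P=o["eef_pos"];d=M[:,0].copy();th=np.arctan2(-d[2],np.hypot(d[0],d[1]));d[2]=0;d/=np.linalg.norm(d)
    return o,M,P,d,th
def target(d,th,L,clear=0,jar=JAR):
    P0=jar-.0209*d+[0,0,clear]
    xt=d*np.cos(th)-np.array([0,0,np.sin(th)]);zt=d*np.sin(th)+np.array([0,0,np.cos(th)])
    return P0+(L-.104)*xt+.0034*zt
def rep(L=.018,clear=.04):
    o,M,P,d,th=state()
    T=target(d,th,L,clear)
    print("t",o["time_s"],"th",np.degrees(th),"roll",np.degrees(np.arcsin(M[2,1])),"P",P,"F",o["wrist_force"],"tq",o["torque"])
    print("lip",P+M@[.104,0,.0009]-JAR)
    print("delta cm",M.T@(T-P)*100,"down (tool cm per cm)",M.T@[0,0,-1.])
E
python3 -c "
from plan import *
rep()"
```

```text
time_s: 11.15
eef_pos: [0.6402, -0.29, 0.2973]
eef_rot: [0.144, 0.271, 0.951, -0.041]
wrist_force: [-0.3, 1.2, -3.5]
opening: 0.397
t 11.15 th 17.19184600858004 roll -0.0014535697392718473 P [ 0.64022458 -0.29001267  0.29727074] F [-0.28760793  1.20254374 -3.53583167] tq [ 0.15402605  0.27275151 -0.03766213]
lip [ 0.01048305 -0.02084313  0.12567146]
delta cm [4.23537337 1.22030491 7.96429759] down (tool cm per cm) [2.95572098e-01 2.53695779e-05 9.55320436e-01]
```

```bash
python3 -m inch '[{"delta_pos":[0.2,0.1,0.4],"rotation":[0,0,0]},{"delta_pos":[0.4,0.15,0.8],"rotation":[0,0,0]},{"delta_pos":[0.6,0.15,1.1],"rotation":[0,0,0]},{"delta_pos":[0.6,0.15,1.2],"rotation":[0,0,0]},{"delta_pos":[0.6,0.15,1.2],"rotation":[0,0,0]},{"delta_pos":[0.6,0.15,1.1],"rotation":[0,0,0]},{"delta_pos":[0.6,0.15,1],"rotation":[0,0,0]},{"delta_pos":[0.4,0.12,0.7],"rotation":[0,0,0]},{"delta_pos":[0.2,0.1,0.4],"rotation":[0,0,0]},{"delta_pos":[0,0,0],"rotation":[0,0,0]}]'
python3 - <<'E'
from plan import *
rep()
s=cam("side");t=cam("top")
im=cv2.resize(s["color"][90:190,170:300,::-1],None,fx=6,fy=6,interpolation=cv2.INTER_CUBIC)
cv2.imwrite("pics/s8.png",im);crop(t,"pics/t8.png",260,90,400,220,5)
E
```

```text
time_s: 12.15
eef_pos: [0.6327, -0.2709, 0.2087]
eef_rot: [0.143, 0.271, 0.951, -0.041]
wrist_force: [-0.2, -0.0, -3.3]
opening: 0.391
t 12.15 th 17.13583433220863 roll 0.004323045553499717 P [ 0.6326973  -0.27094429  0.20870681] F [-0.19349077 -0.01720942 -3.34673836] tq [0.2263386  0.26005412 0.00872363]
lip [ 0.00294037 -0.00174106  0.0372044 ]
delta cm [ 0.04689047 -0.00685339 -0.00201915] down (tool cm per cm) [ 2.94638047e-01 -7.54513786e-05  9.55608924e-01]
```

View pics/s8.png

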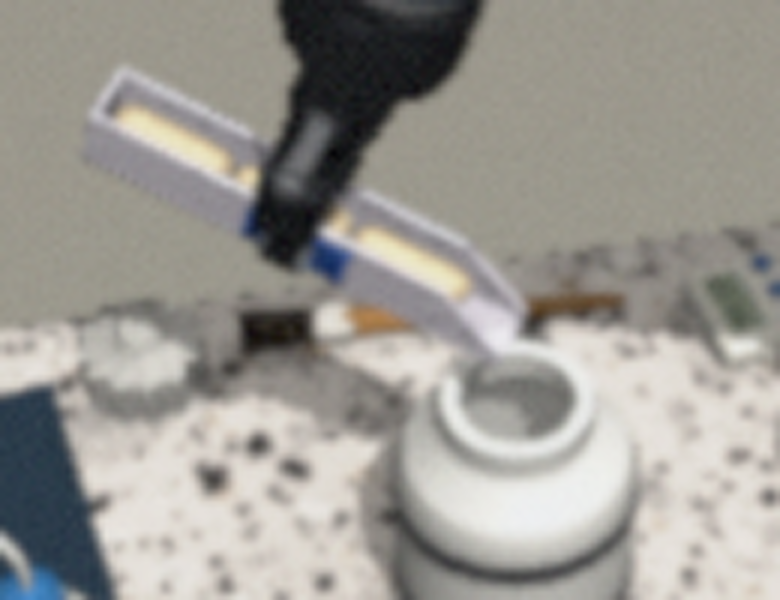

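View pics/t8.png

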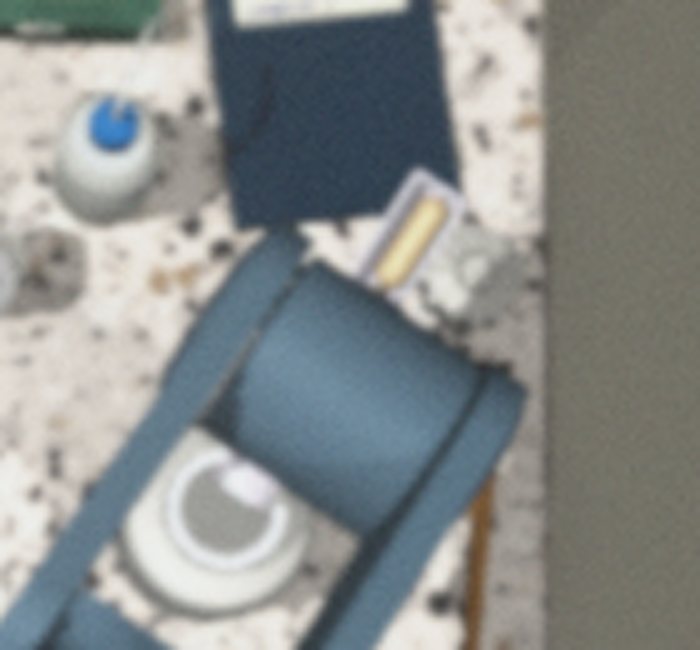

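```bash
python3 -m inch '[{"delta_pos":[0.1,0,0.2],"rotation":[0,0,0]},{"delta_pos":[0.15,0,0.45],"rotation":[0,0,0]},{"delta_pos":[0.15,0,0.48],"rotation":[0,0,0]},{"delta_pos":[0.15,0,0.48],"rotation":[0,0,0]},{"delta_pos":[0.15,0,0.48],"rotation":[0,0,0]},{"delta_pos":[0.15,0,0.48],"rotation":[0,0,0]},{"delta_pos":[0.12,0,0.48],"rotation":[0,0,0]},{"delta_pos":[0.09,0,0.29],"rotation":[0,0,0]},{"delta_pos":[0,0,0],"rotation":[0,0,0]}]'
python3 -m inch '[{"delta_pos":[0.03,0,0.1],"rotation":[0,0,0]},{"delta_pos":[0.03,0,0.1],"rotation":[0,0,0]},{"delta_pos":[0,0,0],"rotation":[0,0,0]}]'
python3 - <<'E'
from plan import *
rep(clear=0)
s=cam("side")
im=cv2.resize(s["color"][90:190,170:300,::-1],None,fx=6,fy=6,interpolation=cv2.INTER_CUBIC)
cv2.imwrite("pics/s9.png",im)
E
```

```text
time_s: 13.15
eef_pos: [0.6323, -0.2709, 0.1735]
eef_rot: [0.143, 0.271, 0.951, -0.041]
wrist_force: [0.9, -0.8, -3.6]
opening: 0.397
time_s: 13.45
eef_pos: [0.6327, -0.2712, 0.1723]
eef_rot: [0.144, 0.271, 0.951, -0.041]
wrist_force: [0.3, 0.0, -3.8]
opening: 0.398
t 13.45 th 17.19451652370584 roll -0.001184965373497513 P [ 0.63272268 -0.27116131  0.17233304] F [ 0.2500974   0.01273941 -3.80041841] tq [0.1769376  0.30899661 0.0170708 ]
lip [ 0.00299849 -0.0019666   0.00072914]
delta cm [0.16741057 0.00921933 0.33152458] down (tool cm per cm) [2.95616624e-01 2.06815473e-05 9.55306658e-01]
```

View pics/s9.png

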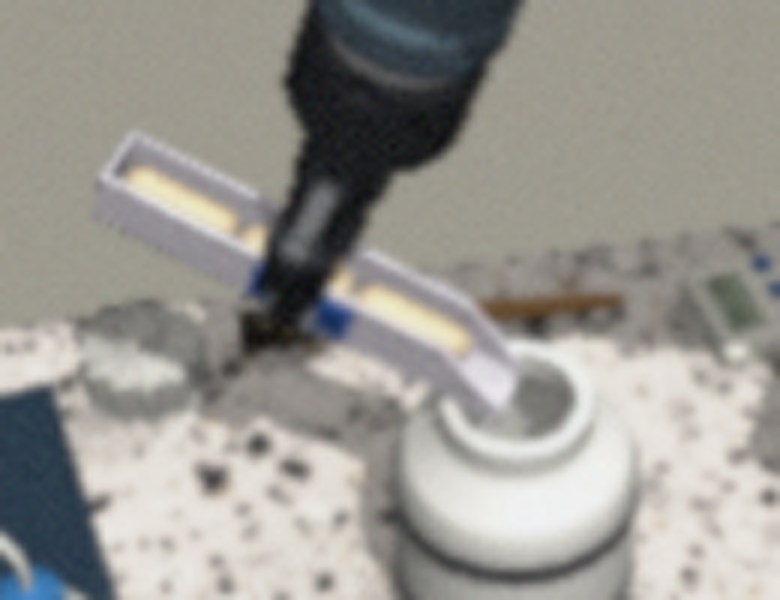

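```bash
for i in 1; do :; done; python3 -m inch '[{"delta_pos":[0.04,0,0.1],"rotation":[0,0,0]},{"delta_pos":[0.04,0,0.1],"rotation":[0,0,0]},{"delta_pos":[0,0,0],"rotation":[0,0,0]}]'; python3 -m inch '[{"delta_pos":[0.03,0,0.1],"rotation":[0,0,0]},{"delta_pos":[0,0,0],"rotation":[0,0,0]}]'; python3 -c "
from plan import *
rep(clear=0)"
```

```text
time_s: 13.8
eef_pos: [0.6324, -0.271, 0.1699]
eef_rot: [0.144, 0.271, 0.951, -0.041]
wrist_force: [0.9, -0.4, -3.6]
opening: 0.392
time_s: 14.0
eef_pos: [0.6325, -0.271, 0.1689]
eef_rot: [0.144, 0.271, 0.951, -0.041]
wrist_force: [0.1, -0.1, -3.8]
opening: 0.398
t 14.0 th 17.17114993565396 roll 0.0004028672681252891 P [ 0.63247639 -0.27096983  0.16888518] F [ 0.06985689 -0.07733337 -3.80514968] tq [0.22584075 0.27884546 0.02502741]
lip [ 0.0027402  -0.00177003 -0.00267831]
delta cm [0.03570694 0.00611837 0.01484079] down (tool cm per cm) [ 2.95227003e-01 -7.03136028e-06  9.55427138e-01]
```

```bash
python3 -m inch '[{"delta_pos":[0.03,0,0.1],"rotation":[0,0,0]},{"delta_pos":[0,0,0],"rotation":[0,0,0]}]'; python3 -m inch '[{"delta_pos":[0.03,0,0.1],"rotation":[0,0,0]},{"delta_pos":[0,0,0],"rotation":[0,0,0]}]'; python3 -m inch '[{"delta_pos":[0.03,0,0.1],"rotation":[0,0,0]},{"delta_pos":[0,0,0],"rotation":[0,0,0]}]'; python3 -c "
from plan import *
rep(clear=0)"
```

```text
time_s: 14.2
eef_pos: [0.6326, -0.2711, 0.168]
eef_rot: [0.144, 0.271, 0.951, -0.041]
wrist_force: [0.1, 0.5, -1.5]
opening: 0.4
time_s: 14.4
eef_pos: [0.6328, -0.2712, 0.1674]
eef_rot: [0.144, 0.271, 0.951, -0.041]
wrist_force: [-0.9, -0.1, -0.4]
opening: 0.397
time_s: 14.6
eef_pos: [0.633, -0.2713, 0.1668]
eef_rot: [0.144, 0.271, 0.951, -0.041]
wrist_force: [-0.8, 0.2, 2.7]
opening: 0.392
t 14.6 th 17.257045419747296 roll -0.0012901593010032984 P [ 0.63295748 -0.27131945  0.16677749] F [-0.84412026  0.19776719  2.66057846] tq [0.3947543  0.57406207 0.03226016]
lip [ 0.00326376 -0.00214115 -0.00493453]
delta cm [ 0.03034281  0.01006192 -0.21698233] down (tool cm per cm) [2.96659007e-01 2.25175277e-05 9.54983473e-01]
```

```bash
python3 -m inch '[{"delta_pos":[-0.03,0,-0.1],"rotation":[0,0,0]},{"delta_pos":[0,0,-0.086],"rotation":[0,-0.01,0]},{"delta_pos":[0,0,-0.172],"rotation":[0,-0.02,0]},{"delta_pos":[0,0,-0.172],"rotation":[0,-0.02,0]},{"delta_pos":[0,0,-0.172],"rotation":[0,-0.02,0]},{"delta_pos":[0,0,-0.086],"rotation":[0,-0.01,0]},{"delta_pos":[0,0,0],"rotation":[0,0,0]}]'; python3 - <<'E'
from plan import *
rep(clear=-.0007)
s=cam("side")
im=cv2.resize(s["color"][80:180,170:300,::-1],None,fx=6,fy=6,interpolation=cv2.INTER_CUBIC)
cv2.imwrite("pics/s10.png",im)
E
```

```text
time_s: 15.3
eef_pos: [0.6301, -0.2695, 0.1732]
eef_rot: [0.181, 0.269, 0.945, -0.052]
wrist_force: [-1.8, -0.2, -1.3]
opening: 0.394
t 15.3 th 21.74856026463104 roll -0.010382661816218748 P [ 0.63008131 -0.26954328  0.17322232] F [-1.77227797 -0.20833372 -1.27344714] tq [0.19753332 0.58837336 0.0185167 ]
lip [ 0.00274686 -0.00184991 -0.00614917]
delta cm [-0.03576734  0.01257122 -0.10433586] down (tool cm per cm) [3.70534098e-01 1.81211633e-04 9.28818846e-01]
```

View pics/s10.png

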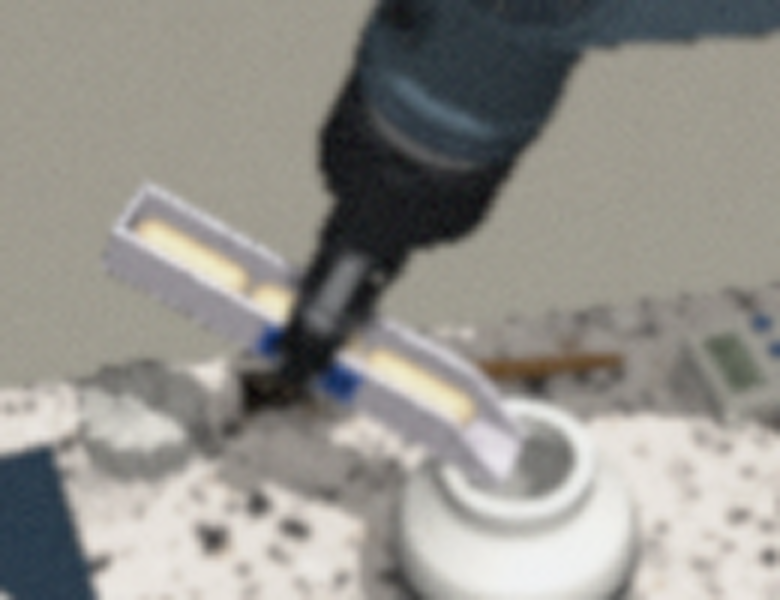

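```bash
cat >> plan.py <<'E'
def look(name=None,L=.018):
    o,M,P,d,th=state()
    s=cam("side")
    hsv=cv2.cvtColor(s["color"],cv2.COLOR_RGB2HSV).astype(np.float32)
    x=np.arange(-.094,.14,.002)
    best=0
    for y in(0,.003,-.003):
        p=proj(s,P+(M@np.c_[x,0*x+y,0*x-.0151].T).T).astype(np.float32)
        sat=cv2.remap(hsv[:,:,1],p[:,0].copy(),p[:,1].copy(),cv2.INTER_LINEAR).ravel()
        val=cv2.remap(hsv[:,:,2],p[:,0].copy(),p[:,1].copy(),cv2.INTER_LINEAR).ravel()
        best=best+((sat>45)&(val>120))
    st="".join("#" if b>=2 else "." for b in best)
    print("t%.2f th%.2f"%(o["time_s"],np.degrees(th)),st,"F",np.round(o["wrist_force"],1),"lip",np.round((P+M@[.104,0,.0009]-JAR)*1000,1))
    if name:
        cv2.imwrite(name,cv2.resize(s["color"][80:180,170:300,::-1],None,fx=6,fy=6,interpolation=cv2.INTER_CUBIC))
if __name__=="__main__":
    import sys;look(*sys.argv[1:2])
E
python3 plan.py; python3 -m inch '[{"delta_pos":[0,0,-0.08],"rotation":[0,-0.01,0]},{"delta_pos":[0,0,-0.08],"rotation":[0,-0.01,0]},{"delta_pos":[0,0,-0.08],"rotation":[0,-0.01,0]},{"delta_pos":[0,0,0],"rotation":[0,0,0]}]';python3 plan.py
```

```text
t15.35 th21.72 ...###....................###..###.....#...............#....##....................####............................... F [-1.2  0.5 -1.4] lip [ 2.8 -1.9 -6.2]
time_s: 15.8
eef_pos: [0.6296, -0.2692, 0.1756]
eef_rot: [0.196, 0.268, 0.942, -0.056]
wrist_force: [-2.7, 0.3, -1.3]
opening: 0.395
t15.80 th23.49 ...###....................####.###.....#....................##.....................###............................... F [-2.7  0.3 -1.3] lip [ 3.3 -2.1 -6.7]
```

```bash
sed -i 's/best=best+((sat>45)&(val>120))/hue=cv2.remap(hsv[:,:,0],p[:,0].copy(),p[:,1].copy(),cv2.INTER_NEAREST).ravel(); best=best+((hue>10)\&(hue<35)\&(sat>22)\&(val>110))/' plan.py
python3 -m inch '[{"delta_pos":[0,0,-0.09],"rotation":[0,-0.01,0]},{"delta_pos":[0,0,0],"rotation":[0,0,0]}]';python3 plan.py
python3 -m inch '[{"delta_pos":[0,0,-0.09],"rotation":[0,-0.01,0]},{"delta_pos":[0,0,0],"rotation":[0,0,0]},{"delta_pos":[0,0,0],"rotation":[0,0,0]}]';python3 plan.py
```

```text
time_s: 16.05
eef_pos: [0.6296, -0.2692, 0.1766]
eef_rot: [0.201, 0.268, 0.941, -0.057]
wrist_force: [-2.3, -0.8, -1.1]
opening: 0.393
t16.05 th24.10 ..########################################...............#############################............................... F [-2.3 -0.8 -1.1] lip [ 3.7 -2.4 -6.7]
time_s: 16.4
eef_pos: [0.6294, -0.2691, 0.1775]
eef_rot: [0.205, 0.268, 0.94, -0.058]
wrist_force: [-1.0, 0.4, -1.0]
opening: 0.394
t16.40 th24.66 ..########################################...............#############################............................... F [-1.   0.4 -1. ] lip [ 3.8 -2.5 -6.7]
```

```bash

python3 -m inch '[{"delta_pos":[0.01,0,-0.09],"rotation":[0,-0.01,0]},{"delta_pos":[0,0,0],"rotation":[0,0,0]},{"delta_pos":[0,0,0],"rotation":[0,0,0]}]'|tail -2;python3 plan.py
python3 -m inch '[{"delta_pos":[0.01,0,-0.09],"rotation":[0,-0.01,0]},{"delta_pos":[0,0,0],"rotation":[0,0,0]},{"delta_pos":[0,0,0],"rotation":[0,0,0]}]'|tail -2;python3 plan.py
```

```text
wrist_force: [-1.4, -0.6, -0.6]
opening: 0.395
t16.75 th25.22 ...#######################################................#############################.............................. F [-1.4 -0.6 -0.6] lip [ 3.7 -2.4 -6.9]
wrist_force: [-0.9, -0.3, -1.7]
opening: 0.396
t17.10 th25.78 ....######################################................#############################.............................. F [-0.9 -0.3 -1.7] lip [ 3.6 -2.3 -7.2]
```

```bash

python3 -m inch '[{"delta_pos":[0.01,0,-0.09],"rotation":[0,-0.01,0]},{"delta_pos":[0,0,0],"rotation":[0,0,0]},{"delta_pos":[0,0,0],"rotation":[0,0,0]}]'|tail -2;python3 plan.py
python3 -m inch '[{"delta_pos":[0.01,0,-0.09],"rotation":[0,-0.01,0]},{"delta_pos":[0,0,0],"rotation":[0,0,0]},{"delta_pos":[0,0,0],"rotation":[0,0,0]}]'|tail -2;python3 plan.py
```

```text
wrist_force: [-1.3, -0.5, -2.7]
opening: 0.397
t17.45 th26.35 .....#####################################................##############################............................. F [-1.3 -0.5 -2.7] lip [ 3.6 -2.3 -7.3]
wrist_force: [-0.5, -0.7, -2.6]
opening: 0.391
t17.80 th26.92 ........###################################...............#################################.......................... F [-0.5 -0.7 -2.6] lip [ 3.6 -2.3 -7.5]
```

```bash

python3 -m inch '[{"delta_pos":[0,0,0],"rotation":[0,0,0]},{"delta_pos":[0,0,0],"rotation":[0,0,0]}]'|tail -2;python3 plan.py pics/s11.png
```

```text
wrist_force: [-1.6, -0.2, -1.7]
opening: 0.397
t18.05 th26.92 .............#############################................#######################################.................... F [-1.6 -0.2 -1.7] lip [ 3.6 -2.3 -7.5]
```

View pics/s11.png

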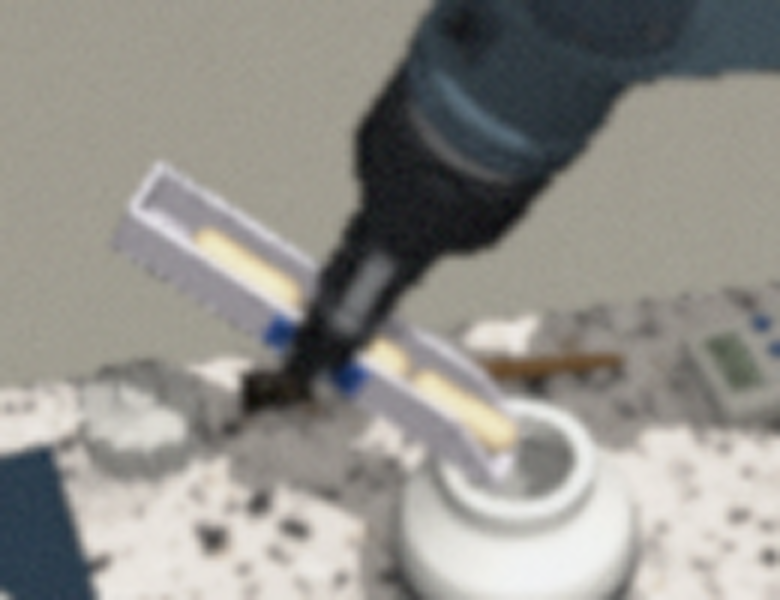

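```bash

python3 -m inch '[{"delta_pos":[0,0,0.09],"rotation":[0,0.01,0]},{"delta_pos":[0,0,0],"rotation":[0,0,0]}]'|tail -2;python3 plan.py pics/s12.png
```

```text
wrist_force: [-1.9, 0.4, -1.7]
opening: 0.393
t18.30 th26.34 .....................######################..............#################################################........... F [-1.9  0.4 -1.7] lip [ 3.8 -2.4 -7.2]
```

View pics/s12.png

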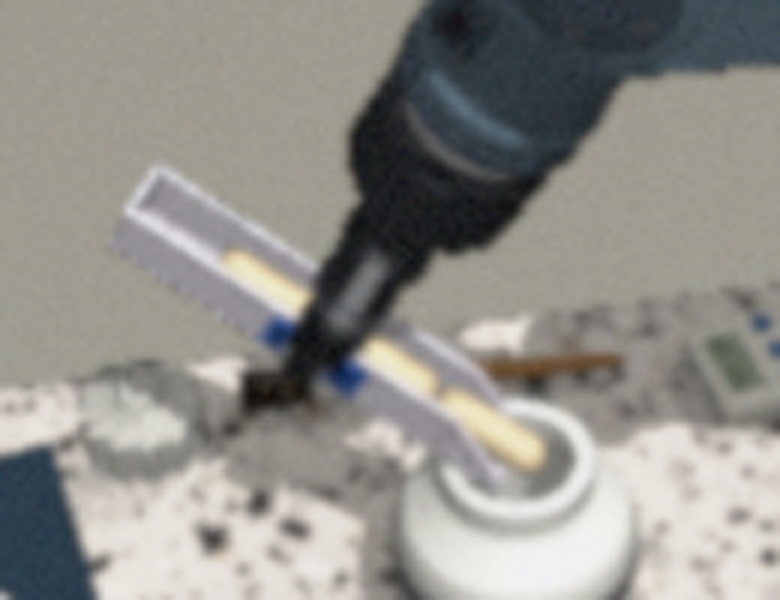

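```bash

python3 -m inch '[{"delta_pos":[0,0,0.09],"rotation":[0,0.01,0]},{"delta_pos":[0,0,0],"rotation":[0,0,0]}]'|tail -2;python3 plan.py pics/s13.png
```

```text
wrist_force: [-1.0, -1.2, -0.6]
opening: 0.399
t18.55 th25.77 ...........................###############...............#######################################################..... F [-1.  -1.2 -0.6] lip [ 3.8 -2.5 -7.1]
```

View pics/s13.png

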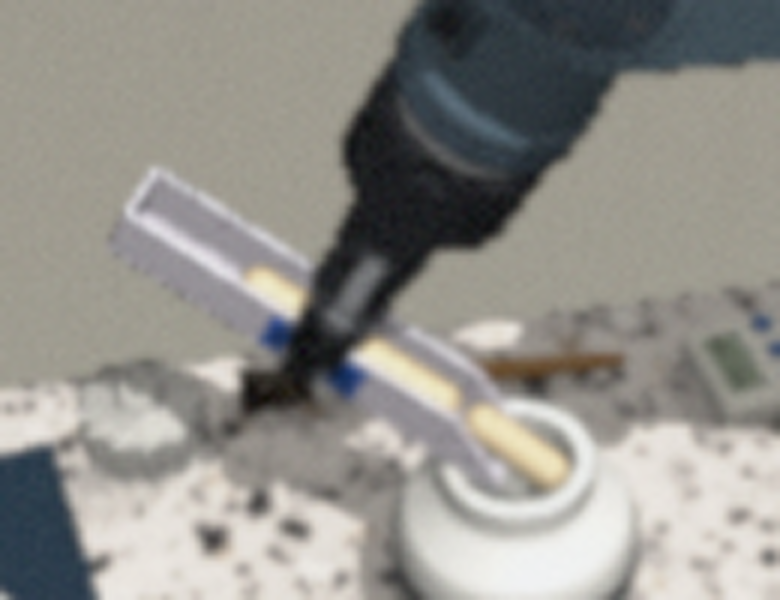

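```bash

python3 -m inch '[{"delta_pos":[0,0,0],"rotation":[0,0,0]},{"delta_pos":[0,0,0],"rotation":[0,0,0]}]'|tail -2;python3 plan.py pics/s14.png
```

```text
wrist_force: [-1.8, 0.7, -1.5]
opening: 0.393
t18.80 th25.81 .............................#############...............############################................................ F [-1.8  0.7 -1.5] lip [ 3.7 -2.4 -7.1]
```

View pics/s14.png

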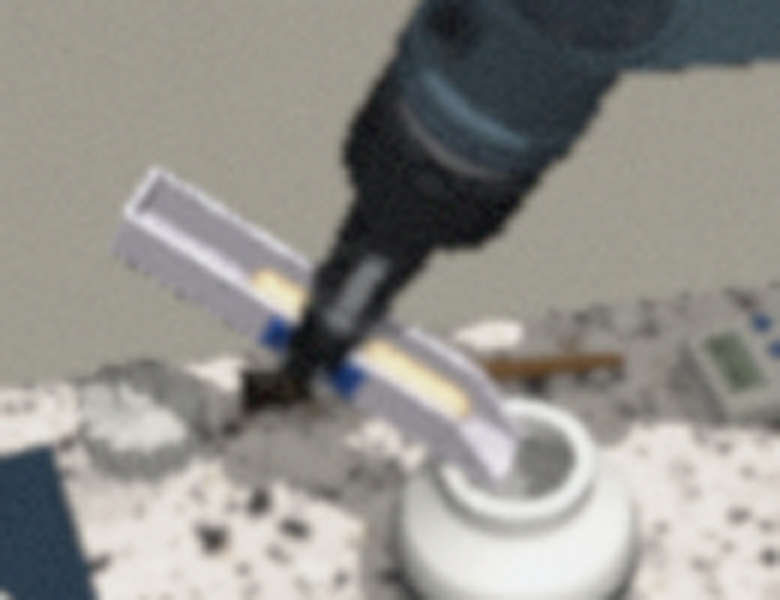

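```bash

python3 -m inch '[{"delta_pos":[0,0,0],"rotation":[0,0,0]},{"delta_pos":[0,0,0],"rotation":[0,0,0]}]'|tail -2;python3 plan.py pics/s15.png
```

```text
wrist_force: [-0.6, -0.6, -0.5]
opening: 0.397
t19.05 th25.79 .............................#############...............############################................................ F [-0.6 -0.6 -0.5] lip [ 3.6 -2.3 -7.1]
```

Rod 1 is in the jar, and rods 2 and 3 have stopped. I'll steepen in small steps again.

```bash

python3 -m inch '[{"delta_pos":[0,0,-0.08],"rotation":[0,-0.01,0]},{"delta_pos":[0,0,0],"rotation":[0,0,0]}]'|tail -2;python3 plan.py
python3 -m inch '[{"delta_pos":[0,0,0],"rotation":[0,0,0]}]'|tail -2;python3 plan.py
```

```text
wrist_force: [-0.9, -0.7, -1.2]
opening: 0.397
t19.30 th26.39 .............................#############................###########################................................ F [-0.9 -0.7 -1.2] lip [ 3.6 -2.3 -7.4]
wrist_force: [-1.6, 0.2, -0.5]
opening: 0.394
t19.45 th26.36 ..............................#############...............#############################.............................. F [-1.6  0.2 -0.5] lip [ 3.6 -2.4 -7.4]
```

Rod 2 has started to slide, so I'll hold here.

```bash

python3 -m inch '[{"delta_pos":[0,0,0],"rotation":[0,0,0]},{"delta_pos":[0,0,0],"rotation":[0,0,0]}]'|tail -2;python3 plan.py
python3 -m inch '[{"delta_pos":[0,0,0],"rotation":[0,0,0]}]'|tail -2;python3 plan.py
```

```text
wrist_force: [-2.7, 0.1, -0.8]
opening: 0.394
t19.70 th26.35 ...............................############...............#############################.............................. F [-2.7  0.1 -0.8] lip [ 3.7 -2.4 -7.4]
wrist_force: [-0.7, 0.1, -1.7]
opening: 0.395
t19.85 th26.35 ...............................###########................#############################.............................. F [-0.7  0.1 -1.7] lip [ 3.7 -2.4 -7.4]
```

```bash

python3 -m inch '[{"delta_pos":[0,0,-0.08],"rotation":[0,-0.01,0]},{"delta_pos":[0,0,0],"rotation":[0,0,0]}]'|tail -2;python3 plan.py
python3 -m inch '[{"delta_pos":[0,0,0],"rotation":[0,0,0]}]'|tail -2;python3 plan.py
```

```text
wrist_force: [-1.2, 0.7, -1.2]
opening: 0.393
t20.10 th26.96 ................................###########................#############################............................. F [-1.2  0.7 -1.2] lip [ 3.7 -2.4 -7.7]
wrist_force: [-0.9, 0.3, 0.2]
opening: 0.4
t20.25 th26.93 ..................................#########...............################################........................... F [-0.9  0.3  0.2] lip [ 3.7 -2.4 -7.6]
```

```bash

python3 -m inch '[{"delta_pos":[0,0,0],"rotation":[0,0,0]},{"delta_pos":[0,0,0],"rotation":[0,0,0]}]'|tail -2;python3 plan.py pics/s16.png
```

```text
wrist_force: [-1.1, -1.1, -2.6]
opening: 0.397
t20.50 th26.92 .......................................####...............#####################################...................... F [-1.1 -1.1 -2.6] lip [ 3.8 -2.4 -7.6]
```

```bash

python3 -m inch '[{"delta_pos":[0,0,0.09],"rotation":[0,0.01,0]},{"delta_pos":[0,0,0],"rotation":[0,0,0]}]'|tail -2;python3 plan.py pics/s16.png
```

```text
wrist_force: [-1.8, -0.7, 0.0]
opening: 0.396
t20.75 th26.33 .........................................................###############################################............. F [-1.8 -0.7  0. ] lip [ 3.8 -2.5 -7.4]
```

```bash

python3 -m inch '[{"delta_pos":[0,0,0.04],"rotation":[0,0.005,0]},{"delta_pos":[0,0,0],"rotation":[0,0,0]}]'|tail -2;python3 plan.py pics/s17.png
```

```text
wrist_force: [-1.2, 0.0, -0.1]
opening: 0.394
t21.00 th26.06 .........................................................#####################################################....... F [-1.2  0.  -0.1] lip [ 3.8 -2.4 -7.3]
```

View pics/s17.png

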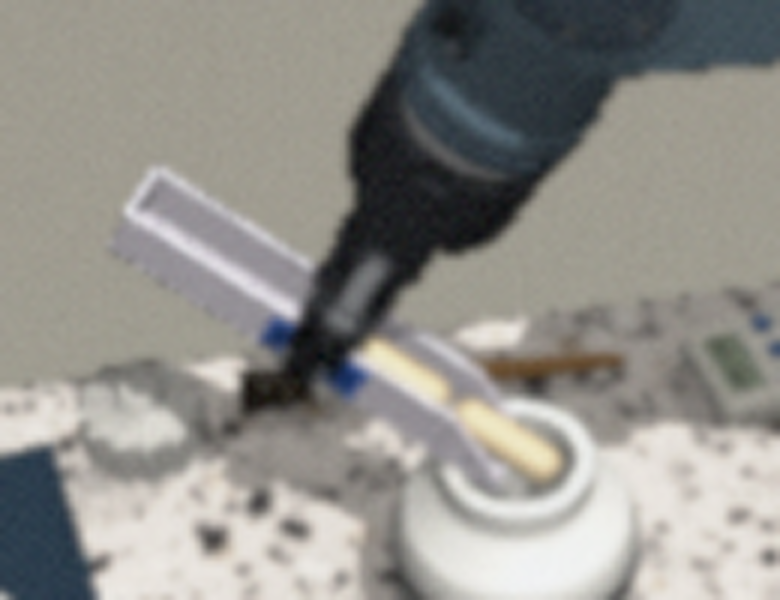

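```bash

python3 -m inch '[{"delta_pos":[0,0,0],"rotation":[0,0,0]},{"delta_pos":[0,0,0],"rotation":[0,0,0]}]'|tail -2;python3 plan.py pics/s18.png
```

```text
wrist_force: [-1.4, 0.2, 0.1]
opening: 0.395
t21.25 th26.08 .........................................................##########################............###############....... F [-1.4  0.2  0.1] lip [ 3.7 -2.4 -7.4]
```

```bash

python3 -m inch '[{"delta_pos":[0,0,0],"rotation":[0,0,0]},{"delta_pos":[0,0,0],"rotation":[0,0,0]}]'|tail -2;python3 plan.py pics/s19.png
```

```text
wrist_force: [-1.2, -0.1, -0.5]
opening: 0.391
t21.50 th26.08 .........................................................##########################.................................. F [-1.2 -0.1 -0.5] lip [ 3.7 -2.4 -7.3]
```

View pics/s19.png

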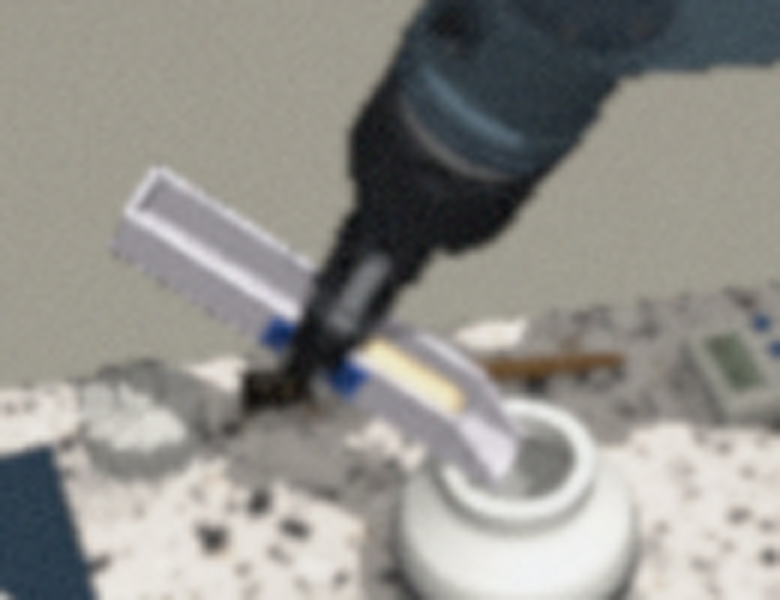

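Rod 2 is in the jar, and rod 3 is stationary in the trough. I'll repeat the small steps for it.

```bash

python3 -m inch '[{"delta_pos":[0,0,-0.08],"rotation":[0,-0.01,0]},{"delta_pos":[0,0,0],"rotation":[0,0,0]},{"delta_pos":[0,0,0],"rotation":[0,0,0]}]'|tail -2;python3 plan.py
```

```text
wrist_force: [-1.4, 0.2, -0.4]
opening: 0.393
t21.85 th26.65 .........................................................############################................................ F [-1.4  0.2 -0.4] lip [ 3.7 -2.4 -7.6]
```

```bash

python3 -m inch '[{"delta_pos":[0,0,-0.05],"rotation":[0,-0.006,0]},{"delta_pos":[0,0,0],"rotation":[0,0,0]},{"delta_pos":[0,0,0],"rotation":[0,0,0]}]'|tail -2;python3 plan.py
```

```text
wrist_force: [-1.7, -0.3, 0.6]
opening: 0.393
t22.20 th26.99 ..............................................................###########################............................ F [-1.7 -0.3  0.6] lip [ 3.8 -2.5 -7.7]
```

```bash

python3 -m inch '[{"delta_pos":[0,0,0.04],"rotation":[0,0.005,0]},{"delta_pos":[0,0,0],"rotation":[0,0,0]}]'|tail -2;python3 plan.py
```

```text
wrist_force: [-0.8, 0.5, -0.8]
opening: 0.399
t22.45 th26.68 ....................................................................###########################...................... F [-0.8  0.5 -0.8] lip [ 3.8 -2.5 -7.6]
```

```bash

python3 -m inch '[{"delta_pos":[0,0,0.04],"rotation":[0,0.005,0]},{"delta_pos":[0,0,0],"rotation":[0,0,0]}]'|tail -2;python3 plan.py
```

```text
wrist_force: [-1.2, 0.5, -0.2]
opening: 0.394
t22.70 th26.40 ...........................................................................############################.............. F [-1.2  0.5 -0.2] lip [ 3.8 -2.4 -7.5]
```

```bash

python3 -m inch '[{"delta_pos":[0,0,0],"rotation":[0,0,0]},{"delta_pos":[0,0,0],"rotation":[0,0,0]}]'|tail -2;python3 plan.py
```

```text
wrist_force: [-1.3, 0.5, 0.2]
opening: 0.392
t22.95 th26.41 ................................................................................#############################........ F [-1.3  0.5  0.2] lip [ 3.7 -2.4 -7.5]
```

```bash

python3 -m inch '[{"delta_pos":[0,0,0],"rotation":[0,0,0]},{"delta_pos":[0,0,0],"rotation":[0,0,0]}]'|tail -2;python3 plan.py pics/s20.png
```

```text
wrist_force: [-1.0, -0.5, 0.0]
opening: 0.396
t23.20 th26.42 .............................................................................................#################....... F [-1.  -0.5  0. ] lip [ 3.7 -2.4 -7.5]
```

View pics/s20.png

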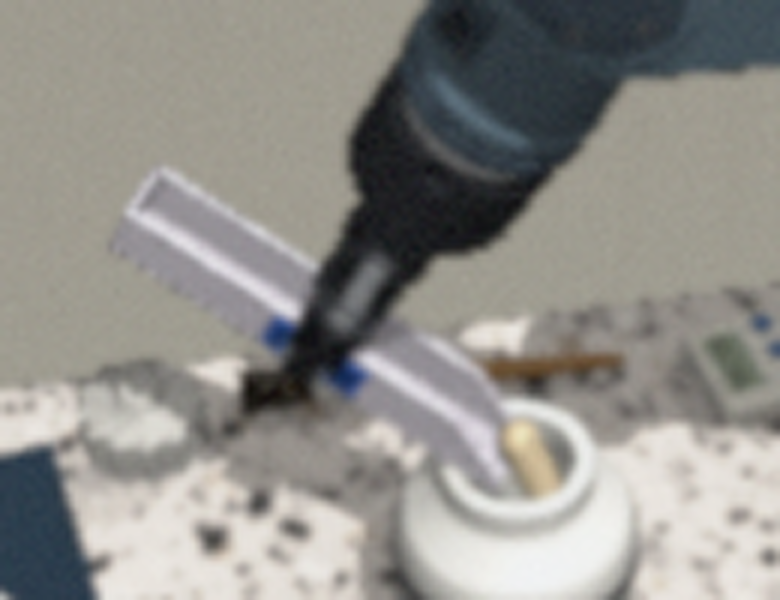

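Rod 3 is tipping into the mouth. I'll wait for it to settle.

```bash

python3 -m inch '[{"delta_pos":[0,0,0],"rotation":[0,0,0]},{"delta_pos":[0,0,0],"rotation":[0,0,0]},{"delta_pos":[0,0,0],"rotation":[0,0,0]},{"delta_pos":[0,0,0],"rotation":[0,0,0]},{"delta_pos":[0,0,0],"rotation":[0,0,0]}]'|tail -2;python3 plan.py pics/s21.png; python3 -c "
from plan import *
t=cam('top');crop(t,'pics/t21.png',260,90,400,220,5)"
```

```text
wrist_force: [-1.7, -0.5, 0.9]
opening: 0.402
t23.75 th26.42 ..................................................................................................................... F [-1.7 -0.5  0.9] lip [ 3.8 -2.4 -7.4]
```

View pics/s21.png

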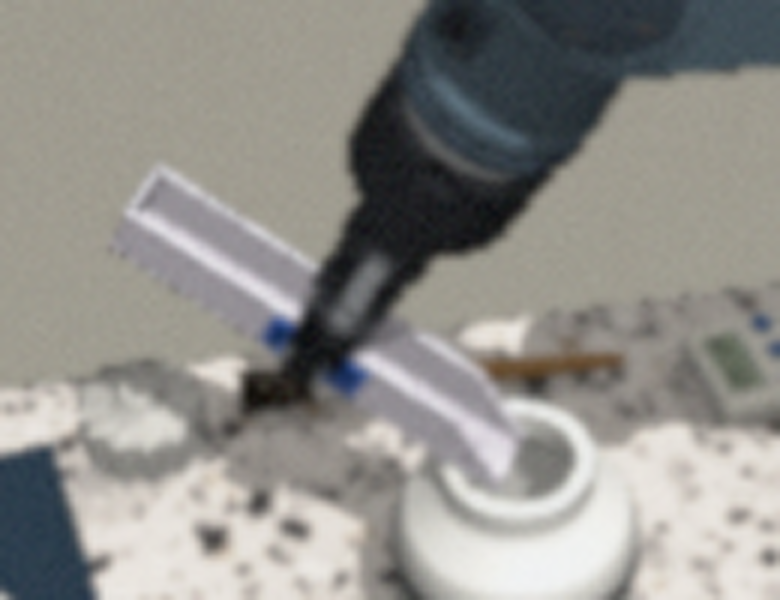

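View pics/t21.png

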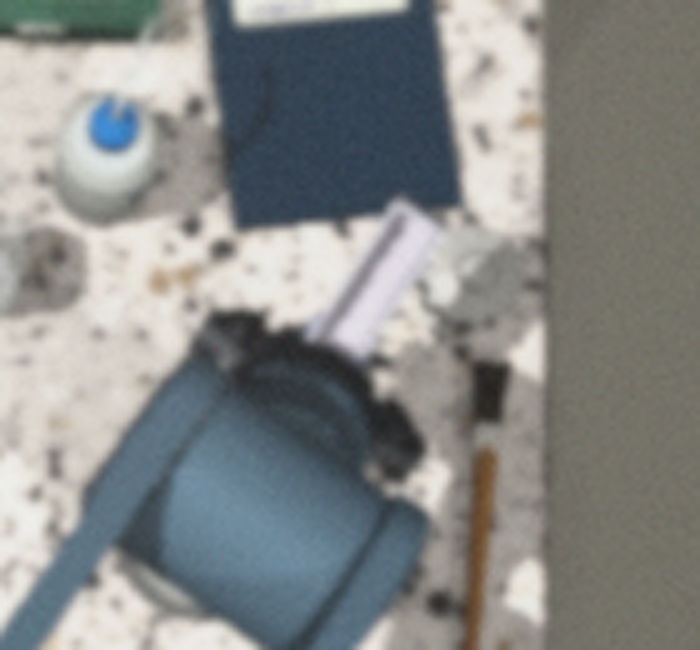

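```bash
python3 -m inch '[{"delta_pos":[-0.1,0,-0.2],"rotation":[0,0,0]},{"delta_pos":[-0.22,0,-0.45],"rotation":[0,0,0]},{"delta_pos":[-0.45,0,-0.9],"rotation":[0,0,0]},{"delta_pos":[-0.67,0,-1.34],"rotation":[0,0,0]},{"delta_pos":[-0.9,0,-1.8],"rotation":[0,0,0]},{"delta_pos":[-0.9,0,-1.8],"rotation":[0,0,0]},{"delta_pos":[-0.9,0,-1.8],"rotation":[0,0,0]},{"delta_pos":[-0.67,0,-1.34],"rotation":[0,0,0]},{"delta_pos":[-0.45,0,-0.9],"rotation":[0,0,0]},{"delta_pos":[0,0,0],"rotation":[0,0,0]}]'
python3 -m inch '[{"delta_pos":[0,0,0],"rotation":[0,0.03,0]},{"delta_pos":[0,0,0],"rotation":[0,0.05,0]},{"delta_pos":[0,0,0],"rotation":[0,0.06,0]},{"delta_pos":[0,0,0],"rotation":[0,0.06,0]},{"delta_pos":[0,0,0],"rotation":[0,0.06,0]},{"delta_pos":[0,0,0],"rotation":[0,0.06,0]},{"delta_pos":[0,0,0],"rotation":[0,0.06,0]},{"delta_pos":[0,0,0],"rotation":[0,0.05,0]},{"delta_pos":[0,0,0],"rotation":[0,0.031,0]},{"delta_pos":[0,0,0],"rotation":[0,0,0]}]'
python3 - <<'E'
from plan import *
o,M,P,d,th=state();print(P,np.degrees(th),M,o["wrist_force"],np.degrees(np.arctan2(M[1,0],M[0,0])))
print(M.T@(np.array([.5155,.1565,P[2]])-P)*100)
s=cam("side");t=cam("top")
crop(s,"pics/s22.png",150,50,310,170,5)
cv2.imwrite("pics/t22.png",t["color"][:,:,::-1])
E
```

```text
time_s: 24.85
eef_pos: [0.629, -0.2688, 0.2996]
eef_rot: [0.221, 0.266, 0.936, -0.063]
wrist_force: [0.7, -0.2, -1.5]
opening: 0.392
time_s: 25.85
eef_pos: [0.6283, -0.2687, 0.2951]
eef_rot: [-0.001, 0.274, 0.962, 0.0]
wrist_force: [-0.0, -0.1, -3.0]
opening: 0.398
[ 0.62833449 -0.2686715   0.29513735] -0.16133211813065318 [[-8.49852930e-01  5.27014580e-01 -2.37263766e-03]
 [ 5.27012399e-01  8.49856241e-01  1.51679296e-03]
 [ 2.81577293e-03  3.86414788e-05 -9.99996035e-01]] [-0.03917926 -0.05718687 -3.02944866] 148.19604312367142
[31.9963371  30.18692327  0.09126125]
```

View pics/s22.png

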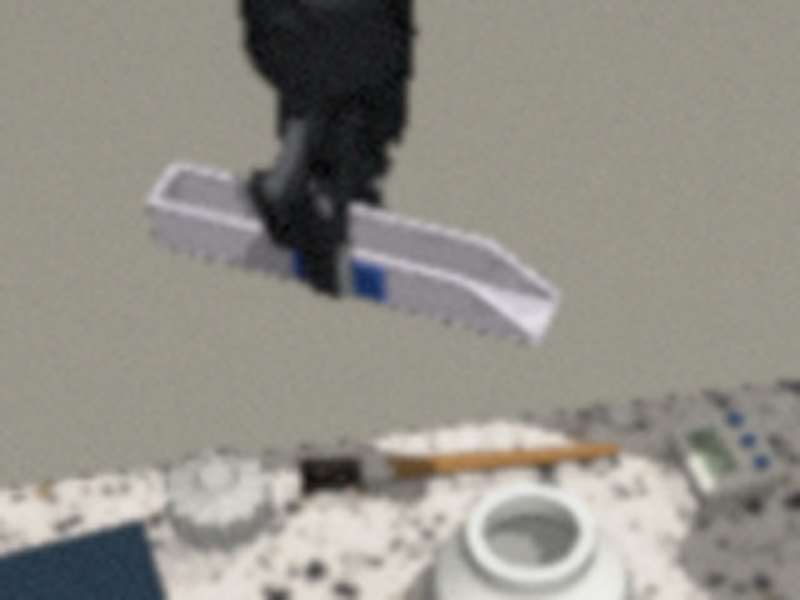

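```bash
python3 -m inch '[{"delta_pos":[0,0,0],"rotation":[0,0,-0.03]},{"delta_pos":[0,0,0],"rotation":[0,0,-0.06]},{"delta_pos":[0,0,0],"rotation":[0,0,-0.08]},{"delta_pos":[0,0,0],"rotation":[0,0,-0.08]},{"delta_pos":[0,0,0],"rotation":[0,0,-0.08]},{"delta_pos":[0,0,0],"rotation":[0,0,-0.08]},{"delta_pos":[0,0,0],"rotation":[0,0,-0.08]},{"delta_pos":[0,0,0],"rotation":[0,-0.003,-0.06]},{"delta_pos":[0,0,0],"rotation":[0,0,-0.03]},{"delta_pos":[0.12,0.5,0],"rotation":[0,0,0]}]'
python3 -m inch '[{"delta_pos":[0.24,1,0],"rotation":[0,0,0]},{"delta_pos":[0.48,2,0],"rotation":[0,0,0]},{"delta_pos":[0.7,3,0],"rotation":[0,0,0]},{"delta_pos":[0.8,3.5,0],"rotation":[0,0,0]},{"delta_pos":[0.8,3.5,0],"rotation":[0,0,0]},{"delta_pos":[0.8,3.5,0],"rotation":[0,0,0]},{"delta_pos":[0.8,3.5,0],"rotation":[0,0,0]},{"delta_pos":[0.8,3.5,0],"rotation":[0,0,0]},{"delta_pos":[0.8,3.5,0],"rotation":[0,0,0]},{"delta_pos":[0.8,3.5,0],"rotation":[0,0,0]}]'
python3 -m inch '[{"delta_pos":[0.8,3.5,0],"rotation":[0,0,0]},{"delta_pos":[0.7,3,0],"rotation":[0,0,0]},{"delta_pos":[0.5,2.5,0],"rotation":[0,0,0]},{"delta_pos":[0.4,1.5,0],"rotation":[0,0,0]},{"delta_pos":[0.2,0.8,0],"rotation":[0,0,0]},{"delta_pos":[0,0,0],"rotation":[0,0,0]},{"delta_pos":[0,0,0],"rotation":[0,0,0]}]'
python3 - <<'E'
from plan import *
o,M,P,d,th=state();print(P,np.degrees(th),M,o["wrist_force"],np.degrees(np.arctan2(M[1,0],M[0,0])))
print(M.T@(np.array([.5155,.1565,.0037])-P)*100)
E
```

```text
time_s: 26.95
eef_pos: [0.6267, -0.2636, 0.2973]
eef_rot: [0.002, -0.013, 1.0, -0.0]
wrist_force: [-1.1, -0.1, -1.2]
opening: 0.393
time_s: 27.95
eef_pos: [0.548, 0.0418, 0.2972]
eef_rot: [0.002, -0.012, 1.0, 0.0]
wrist_force: [-0.1, -0.1, -0.7]
opening: 0.396
time_s: 28.65
eef_pos: [0.5205, 0.1513, 0.2969]
eef_rot: [0.002, -0.012, 1.0, -0.0]
wrist_force: [-0.6, -0.0, -2.1]
opening: 0.392
[0.52045435 0.15132529 0.29687952] 0.1803592365455337 [[-9.99690020e-01 -2.46950815e-02  3.16497882e-03]
 [-2.46972698e-02  9.99694762e-01 -6.54196441e-04]
 [-3.14785732e-03 -7.32159989e-04 -9.99994777e-01]] [-0.55539924 -0.0442851  -2.13929725] -178.58479976933737
[ 0.57479025  0.55101279 29.31589212]
```

```bash
python3 -m inch '[{"delta_pos":[0.2,0.2,1],"rotation":[0,0.003,0]},{"delta_pos":[0.3,0.3,2.5],"rotation":[0,0,0]},{"delta_pos":[0,0,3.5],"rotation":[0,0,0]},{"delta_pos":[0,0,4],"rotation":[0,0,0]},{"delta_pos":[0,0,4],"rotation":[0,0,0]},{"delta_pos":[0,0,4],"rotation":[0,0,0]},{"delta_pos":[0,0,3.5],"rotation":[0,0,0]},{"delta_pos":[0,0,2.5],"rotation":[0,0,0]},{"delta_pos":[0,0,1],"rotation":[0,0,0]},{"delta_pos":[0,0,0],"rotation":[0,0,0]}]'
python3 - <<'E'
from plan import *
o,M,P,d,th=state();print(P,np.degrees(th),o["wrist_force"])
s=cam("side");t=cam("top")
crop(s,"pics/s23.png",230,230,370,340,5)
T=lambda v:P+M@np.array(v)
for n,v in(("lipL",(.104,-.0155,.0009)),("lipR",(.104,.0155,.0009)),("bL",(-.096,-.0155,-.0246)),("bR",(-.096,.0155,-.0246))):
    print(n,(proj(s,T(v))-[230,230]+.4)*5)
E
```

```text
time_s: 29.65
eef_pos: [0.5139, 0.1561, 0.0352]
eef_rot: [-0.002, -0.012, 1.0, -0.0]
wrist_force: [-0.1, 0.4, -0.3]
opening: 0.399
[0.51386739 0.15611499 0.03516686] -0.2132414726437414 [-0.1073829   0.42086552 -0.26678597]
lipL [[541.12869557 278.7730894 ]]
lipR [[561.71354156 337.26920777]]
bL [[144.36819734 346.67512957]]
bR [[159.44514111 409.59670915]]
```

View pics/s23.png

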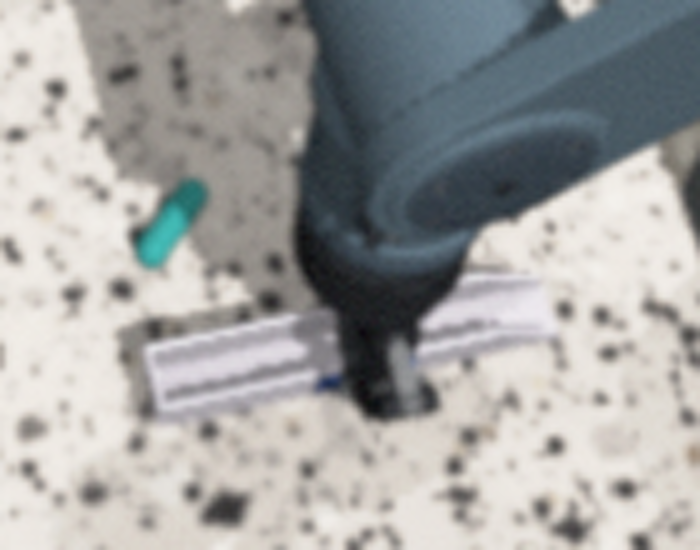

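```bash
python3 -m inch '[{"delta_pos":[0,0,0.4],"rotation":[0,-0.003,0]},{"delta_pos":[0,0,0.6],"rotation":[0,0,0]},{"delta_pos":[0,0,0.6],"rotation":[0,0,0]},{"delta_pos":[0,0,0.6],"rotation":[0,0,0]},{"delta_pos":[0,0,0.4],"rotation":[0,0,0]},{"delta_pos":[0,0,0.2],"rotation":[0,0,0]},{"delta_pos":[0,0,0.1],"rotation":[0,0,0]},{"delta_pos":[0,0,0],"rotation":[0,0,0]},{"delta_pos":[0,0,0],"rotation":[0,0,0]}]'; python3 -m inch '[{"delta_pos":[0,0,0.1],"rotation":[0,0,0]},{"delta_pos":[0,0,0],"rotation":[0,0,0]},{"delta_pos":[0,0,0],"rotation":[0,0,0]}]'
```

```text
time_s: 30.65
eef_pos: [0.5154, 0.1569, 0.008]
eef_rot: [0.002, -0.013, 1.0, -0.0]
wrist_force: [-0.4, -0.7, -1.7]
opening: 0.393
time_s: 30.95
eef_pos: [0.5153, 0.1568, 0.007]
eef_rot: [0.002, -0.013, 1.0, -0.0]
wrist_force: [0.5, 0.1, -2.2]
opening: 0.392
```

```bash
python3 -m inch '[{"delta_pos":[0,0,0.1],"rotation":[0,0.002,0]},{"delta_pos":[0,0,0.1],"rotation":[0,0,0]},{"delta_pos":[0,0,0],"rotation":[0,0,0]},{"delta_pos":[0,0,0],"rotation":[0,0,0]}]'; python3 -m inch '[{"delta_pos":[0,0,0.1],"rotation":[0,0,0]},{"delta_pos":[0,0,0],"rotation":[0,0,0]},{"delta_pos":[0,0,0],"rotation":[0,0,0]}]'
```

```text
time_s: 31.35
eef_pos: [0.5152, 0.1568, 0.0048]
eef_rot: [0.0, -0.013, 1.0, -0.0]
wrist_force: [-0.2, -0.1, -1.9]
opening: 0.393
time_s: 31.65
eef_pos: [0.5152, 0.1568, 0.0039]
eef_rot: [0.0, -0.013, 1.0, -0.0]
wrist_force: [0.0, -0.0, -1.3]
opening: 0.398
```

```bash
python3 -m inch '[{"delta_pos":[0,0,0.05],"rotation":[0,0,0]},{"delta_pos":[0,0,0],"rotation":[0,0,0]},{"delta_pos":[0,0,0],"rotation":[0,0,0]}]';  python3 -m inch '[{"delta_pos":[0,0,0.05],"rotation":[0,0,0]},{"delta_pos":[0,0,0],"rotation":[0,0,0]},{"delta_pos":[0,0,0],"rotation":[0,0,0]}]'
```

```text
time_s: 31.95
eef_pos: [0.5153, 0.1568, 0.0037]
eef_rot: [0.001, -0.013, 1.0, -0.0]
wrist_force: [-2.7, 0.2, 3.0]
opening: 0.393
time_s: 32.25
eef_pos: [0.5153, 0.1568, 0.0036]
eef_rot: [0.0, -0.013, 1.0, -0.0]
wrist_force: [-3.2, -2.1, 8.8]
opening: 0.395
```

```bash
python3 -m inch '[{"delta_pos":[0,0,-0.05],"rotation":[0,0,0]},{"delta_pos":[0,0,0],"rotation":[0,0,0]}]'; python3 -m inch '[{"delta_pos":[0,0,0],"rotation":[0,0,0]},{"delta_pos":[0,0,0],"rotation":[0,0,0]},{"delta_pos":[0,0,0],"rotation":[0,0,0]},{"delta_pos":[0,0,0],"rotation":[0,0,0]},{"delta_pos":[0,0,0],"rotation":[0,0,0]}]' 6.5
python3 -m inch '[{"delta_pos":[0,0,-0.5],"rotation":[0,0,0]},{"delta_pos":[0,0,-1],"rotation":[0,0,0]},{"delta_pos":[0,0,-2],"rotation":[0,0,0]},{"delta_pos":[0,0,-3],"rotation":[0,0,0]},{"delta_pos":[0,0,-4],"rotation":[0,0,0]},{"delta_pos":[0,0,-4],"rotation":[0,0,0]},{"delta_pos":[0,0,-4],"rotation":[0,0,0]},{"delta_pos":[0,0,-3],"rotation":[0,0,0]},{"delta_pos":[0,0,-1],"rotation":[0,0,0]},{"delta_pos":[0,0,0],"rotation":[0,0,0]}]'
python3 -m inch '[{"delta_pos":[0,1,0],"rotation":[0,0,0]},{"delta_pos":[0,2,0],"rotation":[0,0,0]},{"delta_pos":[0.5,3,0],"rotation":[0,0,0]},{"delta_pos":[0.5,3,0],"rotation":[0,0,0]},{"delta_pos":[0.5,3,0],"rotation":[0,0,0]},{"delta_pos":[0.5,3,0],"rotation":[0,0,0]},{"delta_pos":[0.5,2,0],"rotation":[0,0,0]},{"delta_pos":[0,1,0],"rotation":[0,0,0]},{"delta_pos":[0,0,0],"rotation":[0,0,0]}]'
python3 - <<'E'
from plan import *
s=cam("side");t=cam("top")
cv2.imwrite("pics/s24.png",cv2.resize(s["color"][:,:,::-1],None,fx=1.5,fy=1.5));cv2.imwrite("pics/t24.png",cv2.resize(t["color"][:,:,::-1],None,fx=1.5,fy=1.5))
crop(s,"pics/s24j.png",220,135,350,245,6)
s0=np.load("s0.npy",allow_pickle=True).item();t0=np.load("t0.npy",allow_pickle=True).item()
def cmp(a,b,n,box):
    x0,y0,x1,y1=box
    A=cv2.cvtColor(a["color"],cv2.COLOR_RGB2GRAY)[y0:y1,x0:x1].astype(np.float32);B=cv2.cvtColor(b["color"],cv2.COLOR_RGB2GRAY)[y0:y1,x0:x1].astype(np.float32)
    print(n,cv2.phaseCorrelate(A,B,cv2.createHanningWindow(A.shape[::-1],cv2.CV_32F)))
cmp(s0,s,"jar side",(228,140,284,204));cmp(t0,t,"jar top",(278,168,328,218))
cmp(s0,s,"lid",(308,208,350,244));cmp(s0,s,"beaker",(190,210,225,250));cmp(s0,s,"timer",(278,128,312,156));cmp(s0,s,"sieve",(186,306,232,350));cmp(s0,s,"trough",(250,280,345,325))
E
```

```text
time_s: 32.45
eef_pos: [0.5154, 0.1568, 0.0037]
eef_rot: [0.001, -0.013, 1.0, -0.0]
wrist_force: [-1.8, 0.0, 5.1]
opening: 0.396
time_s: 32.95
eef_pos: [0.5153, 0.1568, 0.0033]
eef_rot: [0.0, -0.013, 1.0, -0.0]
wrist_force: [0.5, 0.1, -1.1]
opening: 0.761
time_s: 33.95
eef_pos: [0.516, 0.157, 0.2306]
eef_rot: [0.003, -0.013, 1.0, 0.0]
wrist_force: [0.2, -0.2, -0.1]
opening: 0.762
time_s: 34.85
eef_pos: [0.4844, 0.3371, 0.2264]
eef_rot: [-0.001, -0.014, 1.0, -0.001]
wrist_force: [0.2, -1.0, -0.5]
opening: 0.762
jar side ((-0.04523568901293373, -9.929338951053523e-06), 0.9014452061305444)
jar top ((-0.00883459886205884, 0.023220655114247535), 0.8905394771575927)
lid ((0.5454147412645263, 0.40416960626602005), 0.622260108994849)
beaker ((0.05400079827894544, -0.10864482743710724), 0.9406135525140498)
timer ((0.09501853487305212, -0.07343298020290234), 0.9235618026168259)
sieve ((0.007223244676882956, 0.5258187110870942), 0.9077638122770522)
trough ((0.3878861417184183, 0.7118523231185492), 0.5451365161825109)
```

View pics/s24.png

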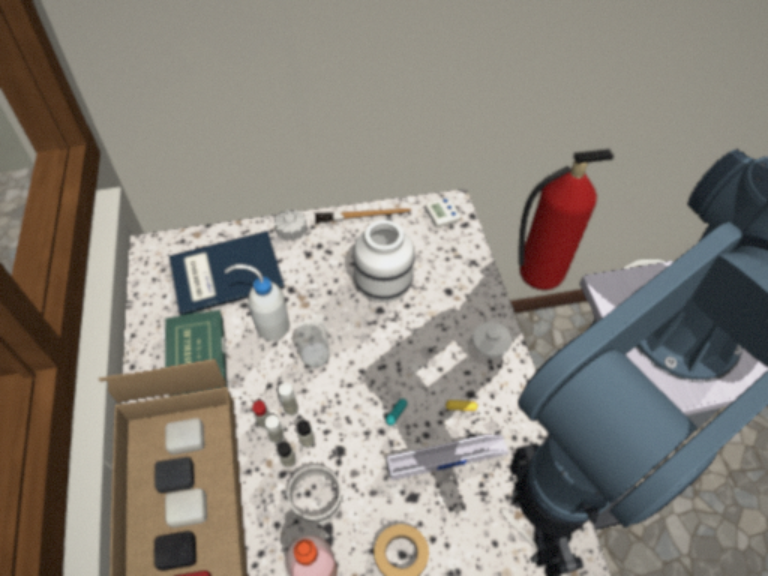

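View pics/s24j.png

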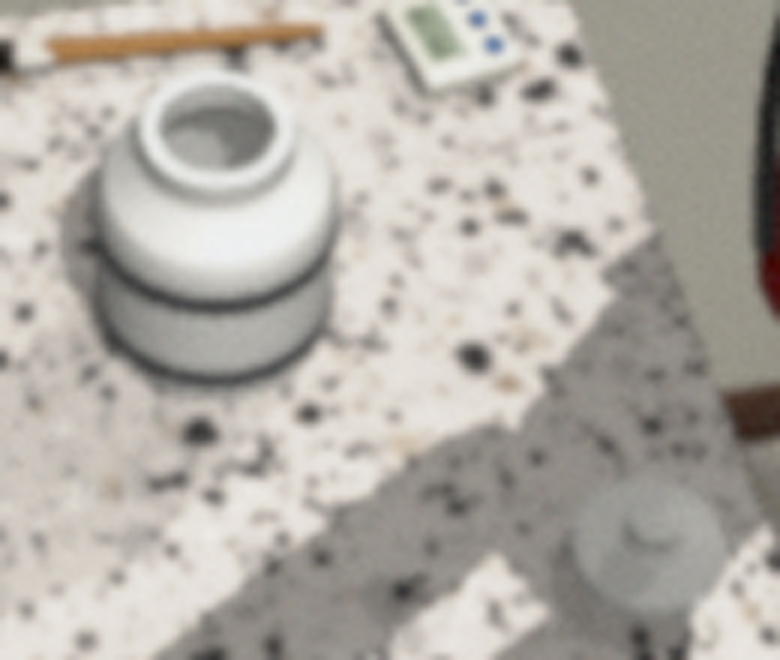

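View pics/t24.png

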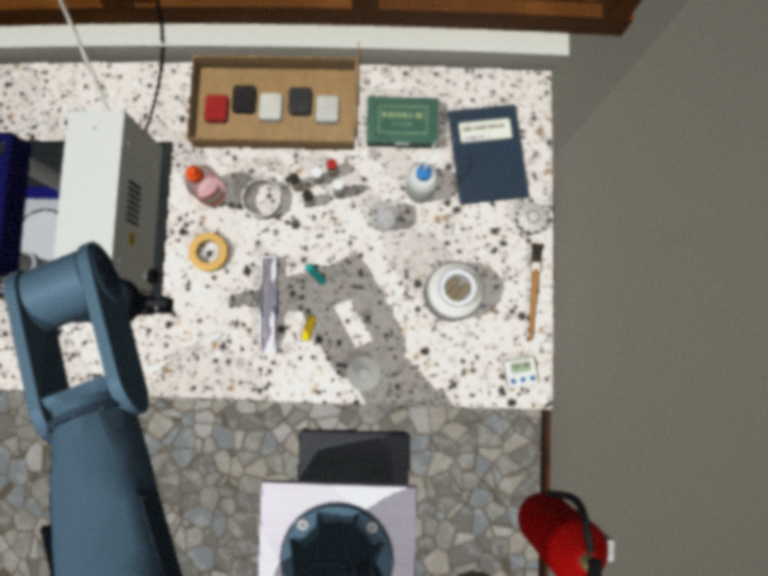

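```bash
python3 - <<'E'
from plan import *
t=cam("top");t0=np.load("t0.npy",allow_pickle=True).item()
for n,(x0,y0,x1,y1) in {"sieve":(160,115,195,150),"lid":(228,234,258,264),"beaker":(245,133,285,157)}.items():
    A,B=[cv2.cvtColor(c["color"],cv2.COLOR_RGB2GRAY)[y0:y1,x0:x1].astype(np.float32) for c in(t0,t)]
    print(n,cv2.phaseCorrelate(A,B,cv2.createHanningWindow(A.shape[::-1],cv2.CV_32F)))
crop(t,"pics/t25.png",278,168,328,218,12)
from bench import get_obs
print(get_obs()["wrist_force"])
E
```

```text
sieve ((-0.052071718442977755, 0.1513673029295255), 0.9286912503065886)
lid ((0.07651893280262634, -0.01427523977575973), 0.6854347663455539)
beaker ((-0.18000521284990967, -0.17556176818453828), 0.9777630935112636)
[-0.36118416  0.25682251 -0.10148917]
```

View pics/t25.png

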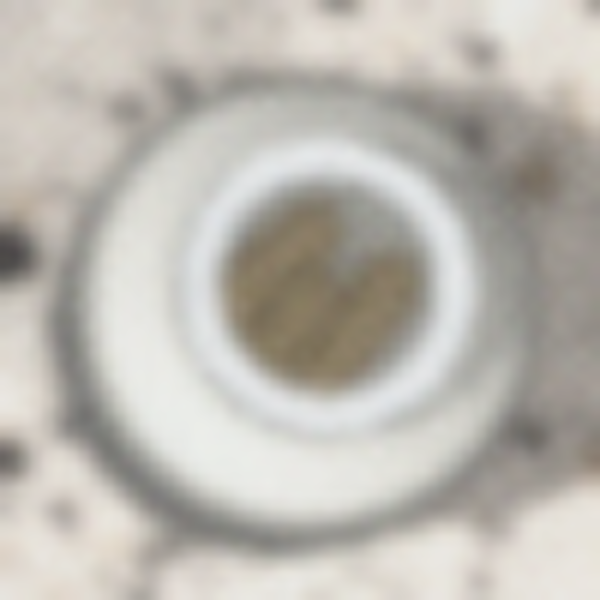

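Looking down into the jar, all three rods lie side by side on its floor. Nothing has been disturbed, so I'll hand in.

```bash
python3 -c "
from bench import hand_in
print(hand_in())"
```

```text
the job is handed in; nothing more can be done
None
```

The job is handed in at about 35 s of the 61 s allowed, with all three cylinders in the jar and the empty trough back on the worktop. No verdict was reported.

- **Pick-up and contact:** I gripped the trough by its blue pads and carried it level. At about 17° tilt I lowered the lip into the mouth until it rested on the rim. The first touch peaked at about 6 N, and I backed off to about 2 N.
- **Pour:** I tilted in steps of about 0.6° or less. The cylinders started to creep at about 25–26° and slid at about 27°. I stopped steepening when they moved and eased back slightly. Their speed stayed at about 0.03–0.07 m/s, and they went in one at a time.
- **Trough:** I set it down empty, the right way up, where it had been before. The set-down pressed about 10 N for a moment before I released it.

**Last checks:**
- **Jar contents:** the top view shows three cylinders on the jar floor.
- **Jar, beaker and timer:** picture shifts against the start were under 0.3 pixel.
- **Lid and sieve:** the side view gave about 0.5–0.7 pixel of shift (roughly 1 mm). The top view gave 0.15 pixel or less. I put the difference down to the arm's shadow (lid) and noise.
- **Camera disagreements:** in the first measurements the two cameras disagreed by a few mm on the jar's position and by about 10 mm on the finger positions. I placed the jar mainly by the side camera, which matched the held trough to within 1 pixel or so. The mismatch caused no trouble.

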